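# Set up a clamping board with the sprung bench dogs that still have a good spring

## Robot

A 7-joint arm with a two-finger parallel gripper is mounted at the origin on the work surface. World frame = base frame: x ahead of the robot, y to its left, z up, the work surface at z = 0. Lengths are in m, angles in rad, forces in N, time in s.
With the tool pointing down it reaches from about 0.4 to 0.85 m from the base axis. Payload 4.5 kg.
Tool frame: the origin (TCP) lies at the very end of the fingers, on their centre line; the grasp point (between the pads) lies 19 mm behind it (ctrl.grip_point_offset is the distance from the TCP to the grasp point, in m); y points along the fingers, z is the direction in which the jaws open and shut, and the axes are right-handed (so a half turn about y gives the same grasp; the last joint's range is limited). The gripper opens to 85 mm and grips with 20 to 120 N. Pads are 22 mm wide; open, the fingers measure 114 mm over their backs; the gripper's body (76 mm by 85 mm) begins 54 mm behind the grasp point. The pads swing forward as they close: fully open they stand 13 mm farther back than shut.
Start: joints at [1.235, 0.689, -0.195, 1.565, 0.157, 0.902, -0.215], TCP at [0.226, -0.583, 0.231] pointing down, gripper open.
Joint ranges: [-3.01, 3.01], [-0.46, 2.08], [-1.47, 1.51], [0.13, 2.56], [-1, 4.14], [0.04, 2.09], [-2.66, 2.66]. Speed limits (rad/s): [2.57, 2.57, 3.14, 3.14, 3.14, 3.14, 3.14].

## Interface

Orientations are given as a unit quaternion [w, x, y, z].
In Python, from rig import ctrl gives the robot as it stands.
- The arm moves only by the tool move_arm, never from a script. Its argument "series" is one flat list of numbers, 7 for each row, row after row: the shift along the tool's x, y, z in units of 25 mm (1.0 is 25 mm), then the turn, a rotation vector about the tool's x, y, z in units of 5 degrees (1.0 is 5 degrees), then the finger opening in mm, from 0 to 85.4. A call has 1 to 20 rows; each row shifts and turns the pose as measured when the row begins, along the tool's axes as they then stand; what a row does not reach is not made up. A row lasts 1/12 s, in which the tool goes at most 41.7 mm and 7.16 degrees, less where a joint would pass 70% of its speed; a pose out of reach is approached as far as the arm can. A call is refused whole if a number of a shift passes 1 or a number of a turn 1, either way. A call with a gripper value outside its range is refused whole. The fingers move at their own pace and stop on an object; "newtons" is the grip in N (left out, the last holds). Time passes only in rows, so rows that do not move let the fingers close. It gives the time, the measured TCP pose, the force and the opening at its end, in the units of the state.
- ctrl.sense(): the state, without advancing time (a new reading comes with each control period).
- ctrl.grab_frame(name): name is "side" or "top" or "wrist"; returns a dict with "pixels" (420x560x3 uint8, red, green, blue), "z_map" (420x560 float32, m along the optical axis (not along the pixel's ray), 0 where there is no reading), "fovy" (degrees; the focal length in pixels is half the picture's height over the tangent of half this angle, whatever the lens; pixels are square), "cx", "cy" (the principal point, pixels), "k1" (the pictures are not rectified: a ray, as slopes to the right and down, at radius r is drawn at 1 + k1 r^2 times it, then the intrinsics apply), "R" (3x3) and "t" (3): a world point X has camera coordinates R X + t. Camera axes: x right, y down, z forward; pixel columns grow to the right and rows downward; lengths in m; the calibration is good to about 2 mm. A picture is of the moment at which its call begins.
- ctrl.finish_job(): hands the job in, once; it reports no verdict.
The state is a dict: "time_s": time; "joints": joint angles; "qd": joint speeds; "joint_efforts": joint torques, N m; "eef_pos": TCP position; "ee_rot": TCP orientation; "force": force on the tool from outside, world axes, zero at the start; "torque": the same for the moment, N m; "width": finger opening in m.
Only numpy, scipy, OpenCV 4.12 (cv2) and the standard library are available. Lean on these libraries where they do the work, as an engineer would, in place of code of your own. Each camera call takes 0.05 s, during which the arm holds its last target. There are 200 camera calls.

## Task

Clear the planed rail off the clamping board and lay it flat on the bench. Sort the sprung bench dogs in the wooden stand by a light squeeze of the plunger, which goes right in on a tired dog and only a little on a good one: fit every good dog in a dog hole of the clamping board, one to a hole, head right down on the board and plunger pointing straight at the fence, and put every tired dog in the scrap tin. Leave the other things on the bench where they are.

Things in the scene. Friction and masses are not known exactly. Their poses are not given: they have to be found in the camera images.
- dog_a: sprung bench dog, one of seven alike, 5 to 7 present. Aluminium block head, x -16 to +12, y -13 to +13, z 0 to 26 mm, on a round steel post 18 mm thick, 36 mm long below the head, end rounded; 135 g. Origin on the post's axis at the head's underside; z up the post, x towards the plunger. Starts upright in a hole of the stand, head on its top, plunger within 0.35 rad of the stand's +x
- dog_b: sprung bench dog, size and axes as dog_a. On every dog a round brass plunger 12 mm thick stands 12 mm out of the head's +x face, on an axis 13 mm above the origin; its free tip is at x = 24 mm, so head and free plunger measure 40 mm over all along x. Pressed in, it gives up to 9 mm and springs back
- dog_c: sprung bench dog, as dog_a and dog_b. Springs of all the dogs: a good one takes 3 N to start and 6 N per mm, so a 20 N squeeze leaves about 37 mm over all along x (40 N: 34 mm); a tired one takes about 0.8 N per mm and is fully in at 8 N, 30 to 31 mm over all. Good and tired ones look alike; which is which must be felt
- dog_d: sprung bench dog, as dog_a, dog_b and dog_c describe; good or tired must be felt
- dog_e: sprung bench dog, as dog_a, dog_b and dog_c describe; good or tired must be felt
- dog_f: sprung bench dog, as dog_a, dog_b and dog_c describe; good or tired must be felt
- dog_g: sprung bench dog, as dog_a, dog_b and dog_c describe; good or tired must be felt
- stand: wooden stand that stores the dogs, fixed: top 160 x 245 mm (x, y), 48 mm above the bench; origin on the bench under its centre, x and y along its sides. Eight plain round holes of 22 mm, open below, at x +-42 mm, y +-30 and +-90 mm; the dogs stand in some of them. It and the board may change sides of the bench.
- board: plywood clamping board, fixed: 220 x 270 mm (x, y), 18 mm thick, raised on battens so that its top is 48 mm above the bench; origin on the bench under its centre. A wooden fence 24 mm thick and 30 mm high stands on it along its far (+x) edge, inner face at x = +72.5 mm. A row of four round dog holes, 20 mm, goes right through it along y.
- hole0 (a point): centre of the mouth of dog hole 0 of the row (from the board's +y end, 62 mm apart), at the board's top surface; 20 mm in diameter with a 1.5 mm chamfer, through 18 mm of plywood with 30 mm free below; axes as the board's, x towards the fence
- hole1 (a point): centre of the mouth of dog hole 1 of the row (from the board's +y end, 62 mm apart), at the board's top surface; 20 mm in diameter with a 1.5 mm chamfer, through 18 mm of plywood with 30 mm free below; axes as the board's, x towards the fence
- hole2 (a point): centre of the mouth of dog hole 2 of the row (from the board's +y end, 62 mm apart), at the board's top surface; 20 mm in diameter with a 1.5 mm chamfer, through 18 mm of plywood with 30 mm free below; axes as the board's, x towards the fence
- hole3 (a point): centre of the mouth of dog hole 3 of the row (from the board's +y end, 62 mm apart), at the board's top surface; 20 mm in diameter with a 1.5 mm chamfer, through 18 mm of plywood with 30 mm free below; axes as the board's, x towards the fence
- fence (a point): middle of the fence's inner face at the board's top surface; the board's x axis points from the holes to it
- tin: open round steel tin for scrap, loose, 250 g: 128 mm across, 45 mm high, 3 mm wall and bottom; origin under its centre, z up
- tin_in (a point): centre of the tin's inner floor
- rail: planed brown hardwood rail, 36 x 140 x 20 mm (x, y, z), 75 g, lying flat on the board over some of the dog holes; origin under its centre
- glue: glue bottle 64 mm across, 170 mm tall, standing near the far edge; origin under its centre (a bystander, not part of the job)
- screw_jar: glass screw jar with lid, 72 mm across, 85 mm tall, near the far edge; origin under its centre (a bystander, not part of the job)
- mallet: wooden mallet lying near the far edge, head 70 x 110 x 85 mm, handle 24 mm thick; origin on the bench under the handle (a bystander, not part of the job)
- plane: block plane 160 x 50 mm, 60 mm high, near the far edge; origin under its centre (a bystander, not part of the job)
- pencil: flat carpenter's pencil 160 x 10 x 7 mm lying on the board along the fence; origin under its centre (a bystander, not part of the job)

How it is judged:
At the end, for the whole second after the job is handed in: Every good dog stands in a dog hole: axis within 4 mm of the hole's, head within 3 mm of the board, leaning under 7 degrees, plunger pointing at the fence within 17 degrees of square. Every tired dog is in the tin, which stands level. The rail lies flat on the bench. All at rest (((horizontal distance between dog_a and hole0 below 0.004 m and z of dog_a in the frame of hole0 between -0.004 and 0.003 m) or (horizontal distance between dog_a and hole1 below 0.004 m and z of dog_a in the frame of hole1 between -0.004 and 0.003 m) or (horizontal distance between dog_a and hole2 below 0.004 m and z of dog_a in the frame of hole2 between -0.004 and 0.003 m) or (horizontal distance between dog_a and hole3 below 0.004 m and z of dog_a in the frame of hole3 between -0.004 and 0.003 m)) and angle between each of dog_a, dog_c, dog_d, dog_f's own z axis and vertical below 0.12 rad and angle between the x axis of each of dog_a, dog_c, dog_d, dog_f and the x axis of board, either way round below 0.3 rad and x of fence in the frame of dog_a above 0.04 m and linear speed of each of dog_a, dog_c, dog_d, dog_f, dog_b, dog_e, dog_g, tin, rail below 0.02 m/s and ((horizontal distance between dog_c and hole0 below 0.004 m and z of dog_c in the frame of hole0 between -0.004 and 0.003 m) or (horizontal distance between dog_c and hole1 below 0.004 m and z of dog_c in the frame of hole1 between -0.004 and 0.003 m) or (horizontal distance between dog_c and hole2 below 0.004 m and z of dog_c in the frame of hole2 between -0.004 and 0.003 m) or (horizontal distance between dog_c and hole3 below 0.004 m and z of dog_c in the frame of hole3 between -0.004 and 0.003 m)) and x of fence in the frame of dog_c above 0.04 m and ((horizontal distance between dog_d and hole0 below 0.004 m and z of dog_d in the frame of hole0 between -0.004 and 0.003 m) or (horizontal distance between dog_d and hole1 below 0.004 m and z of dog_d in the frame of hole1 between -0.004 and 0.003 m) or (horizontal distance between dog_d and hole2 below 0.004 m and z of dog_d in the frame of hole2 between -0.004 and 0.003 m) or (horizontal distance between dog_d and hole3 below 0.004 m and z of dog_d in the frame of hole3 between -0.004 and 0.003 m)) and x of fence in the frame of dog_d above 0.04 m and ((horizontal distance between dog_f and hole0 below 0.004 m and z of dog_f in the frame of hole0 between -0.004 and 0.003 m) or (horizontal distance between dog_f and hole1 below 0.004 m and z of dog_f in the frame of hole1 between -0.004 and 0.003 m) or (horizontal distance between dog_f and hole2 below 0.004 m and z of dog_f in the frame of hole2 between -0.004 and 0.003 m) or (horizontal distance between dog_f and hole3 below 0.004 m and z of dog_f in the frame of hole3 between -0.004 and 0.003 m)) and x of fence in the frame of dog_f above 0.04 m and horizontal distance between each of dog_b, dog_e, dog_g and tin_in below 0.055 m and z of dog_b in the frame of tin_in between -0.002 and 0.075 m and z of dog_e in the frame of tin_in between -0.002 and 0.075 m and z of dog_g in the frame of tin_in between -0.002 and 0.075 m and angle between tin's own z axis and vertical below 0.1 rad and height (world z) of rail below 0.012 m and angle between rail's own z axis and vertical below 0.15 rad); the robot touches nothing.
It fails at once if a bystander (glue bottle, screw jar, mallet, plane, pencil) is shoved more than 4 cm (distance of any of glue, screw_jar, mallet, plane, pencil from where it was at the start of the episode above 0.04 m).
It fails at once if the glue bottle or the screw jar is knocked over (angle between any of glue, screw_jar's own z axis and vertical above 0.6 rad).
Of dog_a, dog_c, dog_d, dog_f only 3 to 4 are there at a start; the rules pass over those that are not, and their reading is None.
Of dog_b, dog_e, dog_g only 2 to 3 are there at a start; the rules pass over those that are not, and their reading is None.
At some moment in a run one of tin, rail may be knocked a few centimetres aside while the robot is not near it.
It also fails if it takes over 210 s, if anything falls off the work surface, if the arm or the gripper's body presses on something with over 40 N, if the wrist force passes 120 N, or if a joint passes its speed limit or range.

## Working session

There is one attempt and no reset: what is moved stays moved. The work goes in short steps, Python scripts to look and compute and a tool call to move; the robot and the scene stay as the last step left them, time stands still between calls to the robot, and variables do not carry over. Pictures are saved under pics/ and viewed, about 12 in all and at most 16, crops included, and the job is handed in when it is done.

Besides the shell and the picture viewer there is one more tool, called after "Call:" as name(argument=value, ...) on one line, values as JSON. move_arm: Moves the arm, as the interface text tells. Its arguments: {"type":"object","properties":{"series":{"type":"array","items":{"type":"number"}},"newtons":{"type":"number"}},"required":["series"]}

```bash
ls; mkdir -p pics
cat > h.py <<'E'
import numpy as np, cv2
from rig import ctrl
from scipy.spatial.transform import Rotation as Ro
def grab(n,save=None):
    f=ctrl.grab_frame(n)
    if save: cv2.imwrite(f'pics/{save}.png',f['pixels'][:,:,::-1])
    return f
def K(f):
    h=f['pixels'].shape[0]; fl=h/2/np.tan(np.radians(f['fovy'])/2)
    return np.array([[fl,0,f['cx']],[0,fl,f['cy']],[0,0,1]])
def slopes(f,uv):
    d=np.array([f['k1'],0,0,0,0],float)
    return cv2.undistortPoints(np.array(uv,float).reshape(-1,1,2),K(f),d).reshape(-1,2)
def onplane(f,uv,z):
    s=slopes(f,uv); R=np.array(f['R']);t=np.array(f['t'])
    d=np.c_[s,np.ones(len(s))]@R; c=-R.T@t
    return c+d*((z-c[2])/d[:,2])[:,None]
def proj(f,X):
    r,_=cv2.Rodrigues(np.array(f['R'],float))
    return cv2.projectPoints(np.array(X,float).reshape(-1,1,3),r,np.array(f['t'],float),K(f),np.array([f['k1'],0,0,0,0],float))[0].reshape(-1,2)
def cloud(f):
    h,w=f['z_map'].shape
    uu,vv=np.meshgrid(np.arange(w),np.arange(h))
    s=slopes(f,np.c_[uu.ravel(),vv.ravel()]);z=f['z_map'].ravel()[:,None]
    X=(np.c_[s,np.ones(len(s))]*z-np.array(f['t']))@np.array(f['R'])
    X[z[:,0]==0]=np.nan
    return X.reshape(h,w,3)
def state():
    s=ctrl.sense(); q=np.array(s['ee_rot']); R=Ro.from_quat(q[[1,2,3,0]]).as_matrix()
    return s,np.array(s['eef_pos']),R
E
python3 - <<'E'
from h import *
s,p,R=state(); print(s['time_s'],p,R.round(3),s['width'])
for n in('top','side'):
    f=grab(n,n+'0'); print(n,f['fovy'],f['k1'],-np.array(f['R']).T@f['t'])
E
```

```text
pics
0.0 [ 0.22560907 -0.58212269  0.23045676] [[-0.932 -0.001  0.361]
 [-0.361  0.002 -0.932]
 [ 0.    -1.    -0.002]] 0.08523810748414593
top 57.51779495757516 -0.0851250712790299 [0.4606266  0.01980236 0.90053562]
side 51.68690469752228 -0.13272202158317953 [0.50047131 0.76475665 0.69455541]
```

View pics/top0.png

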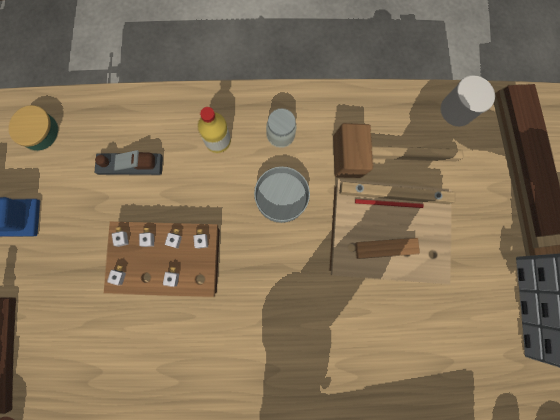

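View pics/side0.png

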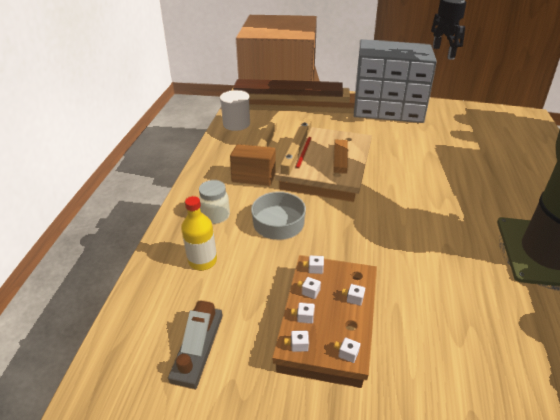

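The top view has image up as +x and right as -y. Six dogs sit in the stand at about (105-218, 223-296): four in the far row and two in the near row. The tin is at (282,194), and the board is at right with the rail at (387,247), one hole free at (433,254) and the pencil at (390,204). The side view agrees.

Run:
```python
from h import *
f=grab('top'); im=f['pixels']; hsv=cv2.cvtColor(im,cv2.COLOR_RGB2HSV)
X=cloud(f)
print('stand corners',onplane(f,[[110,223],[218,226],[216,296],[105,293]],0.048)[:,:2].round(3).tolist())
sub=np.zeros(im.shape[:2],np.uint8); sub[215:305,98:225]=1
m=((hsv[...,1]<60)&(hsv[...,2]>120)&(sub>0)).astype(np.uint8)
m=cv2.morphologyEx(m,cv2.MORPH_CLOSE,np.ones((5,5)))
cs,_=cv2.findContours(m,cv2.RETR_EXTERNAL,cv2.CHAIN_APPROX_NONE)
for c in cs:
    if cv2.contourArea(c)<40: continue
    W=onplane(f,c.reshape(-1,2),0.074)
    r=cv2.minAreaRect((W[:,:2]*1000).astype(np.float32)); print('dog head',np.round(r[0],1),np.round(r[1],1),round(r[2],1), cv2.boundingRect(c))
y=((hsv[...,0]>18)&(hsv[...,0]<32)&(hsv[...,1]>150)&(hsv[...,2]>140)&(sub>0)).astype(np.uint8)
n,l,st,ce=cv2.connectedComponentsWithStats(y)
for i in range(1,n):
    if st[i,4]>6: print('yel',st[i,4],onplane(f,[ce[i]],0.063)[0].round(4))
Z=X[...,2]
# tin rim
t=((Z>0.035)&(Z<0.056)).astype(np.uint8); t[:, :240]=0; t[:,320:]=0; t[:160]=0;t[230:]=0
pts=X[t>0]; 
if len(pts): c,r=cv2.minEnclosingCircle((pts[:,:2]*1000).astype(np.float32)); print('tin',c,r,len(pts))
print('z samples stand,board,rail,fence', [Z[260,160],Z[230,390],Z[247,387],Z[190,400],Z[270,400],Z[320,250]])
# rail
rm=((Z>0.060)&(Z<0.076)).astype(np.uint8); rm[:, :340]=0;rm[:,440:]=0; rm[:215]=0; rm[275:]=0
p=X[rm>0][:,:2]*1000; r=cv2.minAreaRect(p.astype(np.float32)); print('rail',r,len(p))
fm=((Z>0.070)&(Z<0.088)).astype(np.uint8); fm[:, :338]=0;fm[:,460:]=0; fm[:180]=0; fm[204:]=0
p=X[fm>0][:,:2]*1000; r=cv2.minAreaRect(p.astype(np.float32)); print('fence',r,len(p), cv2.boxPoints(r).round(0).tolist())
bm=((Z>0.04)&(Z<0.056)).astype(np.uint8); bm[:, :325]=0;bm[:,465:]=0; bm[:180]=0; bm[300:]=0
p=X[bm>0][:,:2]*1000; r=cv2.minAreaRect(p.astype(np.float32)); print('board',r,len(p),cv2.boxPoints(r).round(0).tolist())
print('hole',onplane(f,[[433,254]],0.048))
for n,a in(('a',im[120:310,320:470]),('b',im[210:305,95:230])): cv2.imwrite(f'pics/crop_{n}.png',cv2.resize(a[:,:,::-1],None,fx=4 if n=='a' else 5.5,fy=4 if n=='a' else 5.5)[:600,:800])
```

```text
stand corners [[0.578, 0.38], [0.567, 0.134], [0.413, 0.139], [0.422, 0.385]]
dog head [451.5 235.2] [25.4 28.4] 79.4 (163, 272, 14, 15)
dog head [456.8 355. ] [25.9 27.3] 72.9 (107, 270, 15, 15)
dog head [531.5 170.8] [28.9 25.9] 6.3 (193, 234, 14, 14)
dog head [534.9 231.2] [26.  27.1] 75.1 (165, 233, 15, 15)
dog head [537.  289.8] [29.3 26.3] 1.9 (139, 233, 13, 14)
dog head [539.7 347.5] [31.7 30.3] 13.1 (112, 231, 16, 16)
tin (640.7755737304688, -9.721263885498047) 64.40894317626953 312
z samples stand,board,rail,fence [np.float64(0.04918440706837486), np.float64(0.049025134355439745), np.float64(0.0678571465384476), np.float64(0.0756765422936244), np.float64(0.04774021121006114), np.float64(-9.628925668146353e-05)]
rail ((507.9424133300781, -240.93597412109375), (36.337440490722656, 139.0495147705078), 2.2312748432159424) 1022
fence ((631.935302734375, -270.849365234375), (259.1828918457031, 25.371292114257812), 83.84390258789062) 1250 [[605.0, -398.0], [631.0, -401.0], [658.0, -143.0], [633.0, -141.0]]
board ((547.561279296875, -262.8724060058594), (272.3578186035156, 222.48675537109375), 83.73635864257812) 8637 [[422.0, -386.0], [643.0, -410.0], [673.0, -140.0], [452.0, -115.0]]
hole [[ 0.49169447 -0.34987832  0.048     ]]
```

View pics/crop_a.png

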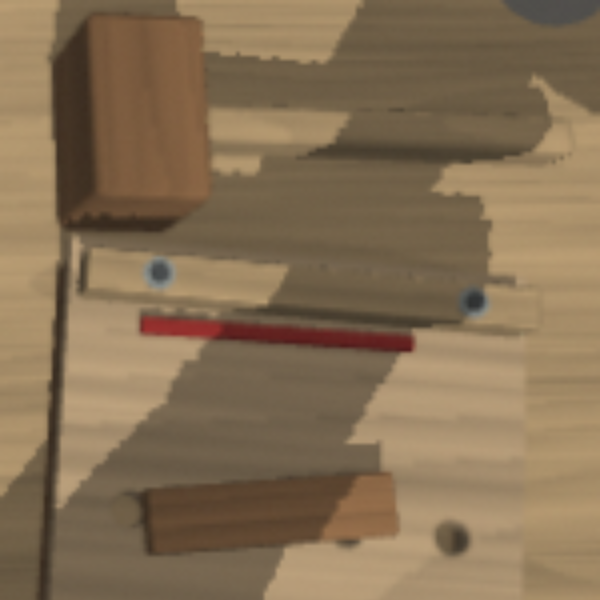

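The crop shows the rail over holes 0-2 and hole 3 free. The row lies about 118 mm in front of the fence, and the pencil is along the fence.

```bash
cat >> h.py <<'E'
def plan(x,y,z,th=None):
    """turn (5deg units, about tool y) then shift (25mm units) in the turned frame, for a vertical tool"""
    s,p,R=state(); cur=np.degrees(np.arctan2(R[1,2],R[0,2])); th=cur if th is None else th
    d=(th-cur+180)%360-180; a=np.radians(th); S,C=np.sin(a),np.cos(a)
    Rt=np.array([[S,0,C],[-C,0,S],[0,-1,0]])
    tilt=R.T@np.array([0,0,-1.]) # should be (0,1,0)
    print(f"t={s['time_s']:.1f} p={(p*1000).round(1)} th={cur:.1f} w={s['width']*1000:.1f} F={np.round(s['force'],1)} | turn_y {-d/5:.2f} shift {((Rt.T@(np.array([x,y,z])-p))/.025).round(2)} tilt_fix rx {np.degrees(tilt[2])/5:.2f} rz {-np.degrees(tilt[0])/5:.2f}")
E
python3 -c "
from h import *
plan(.508,-.241,.2,2.2)"
```

```text
t=0.1 p=[ 225.7 -582.3  230.7] th=-68.8 w=85.6 F=[-0.5 -0.1  0.5] | turn_y -14.20 shift [-13.21   1.23  11.81] tilt_fix rx 0.02 rz 0.00
```

Call:
move_arm(series=[0,0,0,0,-1,0,85,0,0,0,0,-1,0,85,0,0,0,0,-1,0,85,0,0,0,0,-1,0,85,0,0,0,0,-1,0,85,0,0,0,0,-1,0,85,0,0,0,0,-1,0,85,0,0,0,0,-1,0,85,0,0,0,0,-1,0,85,0,0,0,0,-1,0,85,0,0,0,0,-1,0,85,0,0,0,0,-1,0,85,0,0,0,0,-1,0,85,0,0,0,0,-1,0,85,0,0,0,0,0,0,85])

```text
time_s: 1.4
eef_pos: [0.2224, -0.5788, 0.2249]
ee_rot: [0.521, -0.519, 0.484, -0.474]
force: [-0.1, 0.2, -0.1]
width: 0.0848
```

Call:
move_arm(series=[-1,0,0.9,0,0,0,85,-1,0,0.9,0,0,0,85,-1,0,0.9,0,0,0,85,-1,0,0.9,0,0,0,85,-1,0,0.9,0,0,0,85,-1,0,0.9,0,0,0,85,-1,0,0.9,0,0,0,85,-1,0,0.9,0,0,0,85,-1,0,0.9,0,0,0,85,-1,0,0.9,0,0,0,85,-1,0,0.9,0,0,0,85,-1,0,0.9,0,0,0,85,-1,0,0.9,0,0,0,85,0,0,0,0,0,0,85])

```text
time_s: 2.57
eef_pos: [0.5033, -0.2255, 0.2221]
ee_rot: [0.508, -0.506, 0.499, -0.487]
force: [0.6, 0.2, 0.1]
width: 0.0852
```

```bash
python3 -c "
from h import *
plan(.508,-.241,.2,2.2)
f=grab('wrist','w1'); print(f['R'],-np.array(f['R']).T@f['t'])"
```

```text
t=2.6 p=[ 503.3 -225.5  222.1] th=1.6 w=85.2 F=[0.6 0.2 0.1] | turn_y -0.11 shift [0.63 0.88 0.16] tilt_fix rx 0.10 rz -0.16
[[ 0.99957955  0.02759184 -0.00891145]
 [ 0.02897369 -0.96233798  0.2703075 ]
 [-0.00111755 -0.27045205 -0.9627328 ]] [ 0.5035683  -0.15635876  0.36612939]
```

View pics/w1.png

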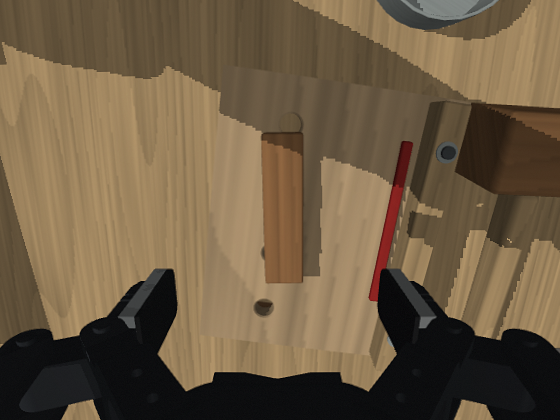

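The wrist view shows the rail at (283,207) under the tool, with hole 3 at (264,307) and part of hole 0 at (291,123). Next I descend and grip the rail.

Call:
move_arm(series=[0.6,0.9,0.2,0.1,-0.1,-0.15,85,0,1,0,0,0,0,85,0,1,0,0,0,0,85,0,1,0,0,0,0,85,0,1,0,0,0,0,85,0,1,0,0,0,0,85,0,0.8,0,0,0,0,85,0,0,0,0,0,0,85,0,0,0,0,0,0,30,0,0,0,0,0,0,30,0,0,0,0,0,0,30,0,0,0,0,0,0,30,0,0,0,0,0,0,30,0,0,0,0,0,0,30], newtons=40)

```text
time_s: 3.78
eef_pos: [0.5048, -0.2567, 0.0532]
ee_rot: [-0.498, 0.504, -0.494, 0.503]
force: [0.4, 0.7, 0.1]
width: 0.0351
```

```bash
python3 -c "
from h import *
plan(.45,.01,.13,2.2)"
```

```text
t=3.8 p=[ 504.8 -256.7   53.2] th=0.3 w=35.1 F=[0.4 0.7 0.1] | turn_y -0.39 shift [-10.74  -3.07  -1.78] tilt_fix rx -0.03 rz 0.17
```

Call:
move_arm(series=[0,-1,0,0,0,0,30,0,-1,0,0,0,0.1,30,-0.5,-1,0,0,-0.2,0,30,-1,0,-0.2,0,0,0,30,-1,0,-0.2,0,0,0,30,-1,0,-0.2,0,0,0,30,-1,0,-0.2,0,0,0,30,-1,0,-0.2,0,0,0,30,-1,0,-0.2,0,0,0,30,-1,0,-0.2,0,0,0,30,-1,0,-0.2,0,0,0,30,-0.8,0,-0.2,0,0,0,30,-0.4,0,0,0,0,0,30,0,0,0,0,0,0,30,0,0,0,0,0,0,30])

```text
time_s: 5.03
eef_pos: [0.4563, -0.0061, 0.1356]
ee_rot: [0.506, -0.502, 0.489, -0.502]
force: [0.7, -0.4, -0.3]
width: 0.0348
```

```bash
python3 -c "
from h import *
plan(.45,-.006,.008,2.2)"
```

```text
t=5.0 p=[456.3  -6.1 135.6] th=1.0 w=34.8 F=[ 0.7 -0.4 -0.3] | turn_y -0.23 shift [-0.01  5.11 -0.25] tilt_fix rx -0.19 rz 0.10
```

Call:
move_arm(series=[0,1,-0.2,-0.2,-0.2,0.1,30,0,1,0,0,0,0,30,0,1,0,0,0,0,30,0,1,0,0,0,0,30,0,0.7,0,0,0,0,30,0,0.3,0,0,0,0,30,0,0,0,0,0,0,30,0,0,0,0,0,0,30])

```text
time_s: 5.7
eef_pos: [0.4588, -0.0165, 0.0144]
ee_rot: [-0.506, 0.507, -0.49, 0.497]
force: [-0.1, -0.0, -0.7]
width: 0.0354
```

```bash
python3 -c "
from h import *
plan(.45,-.006,.006,2.2)"
```

```text
t=5.7 p=[458.8 -16.5  14.4] th=1.5 w=35.4 F=[-0.1 -0.  -0.7] | turn_y -0.15 shift [-0.43  0.34 -0.34] tilt_fix rx -0.07 rz 0.08
```

Call:
move_arm(series=[0,0.35,0,0,0,0,30,0,0,0,0,0,0,30,0,0,0,0,0,0,70,0,0,0,0,0,0,70,0,0,0,0,0,0,70,0,-1,0,0,0,0,70,0,-1,0,0,0,0,70,0,-1,0,0,0,0,70,0,-1,0,0,0,0,70,0,-1,0,0,0,0,70,0,-1,0,0,0,0,70,0,0,0,0,0,0,70])

```text
time_s: 6.7
eef_pos: [0.4563, -0.0189, 0.1668]
ee_rot: [-0.502, 0.509, -0.492, 0.497]
force: [0.2, 0.5, 0.2]
width: 0.0701
```

```bash
python3 -c "
from h import *
plan(.4535,.2348,.13,-10.6)"
```

```text
t=6.7 p=[456.3 -18.9 166.8] th=1.3 w=70.1 F=[0.2 0.5 0.2] | turn_y 2.37 shift [-9.96  1.47 -1.98] tilt_fix rx 0.02 rz 0.15
```

Call:
move_arm(series=[0,0,0,0,0.8,0,70,0,0,0,0,0.8,0.1,70,0,0,0,0,0.8,0,70,-0.9,0,-0.2,0,0,0,70,-1,0,-0.2,0,0,0,70,-1,0,-0.2,0,0,0,70,-1,0,-0.2,0,0,0,70,-1,0,-0.2,0,0,0,70,-1,0,-0.2,0,0,0,70,-1,0,-0.2,0,0,0,70,-1,0,-0.2,0,0,0,70,-1,0,-0.2,0,0,0,70,-0.7,0.5,-0.2,0,0,0,70,0,0.5,0,0,0,0,70,0,0,0,0,0,0,70])

```text
time_s: 7.95
eef_pos: [0.4458, 0.2351, 0.1401]
ee_rot: [0.442, -0.451, 0.552, -0.544]
force: [-0.2, -0.4, 0.4]
width: 0.0703
```

```bash
python3 -c "
from h import *
plan(.4535,.2348,.13,-10.6)
f=grab('wrist','w2')"
```

```text
t=8.0 p=[445.8 235.1 140.1] th=-11.7 w=70.3 F=[-0.2 -0.4  0.4] | turn_y -0.21 shift [-0.04  0.41  0.31] tilt_fix rx 0.19 rz 0.02
```

View pics/w2.png

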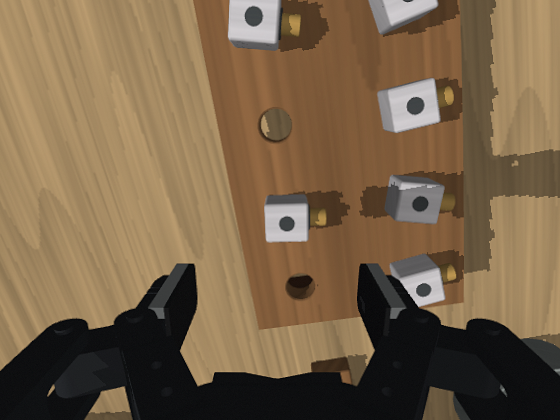

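The picture shows the near-row dog at (287,220), square between the fingers with its plunger to the right, and the stand holes at (275,124) and (300,286).

Call:
move_arm(series=[0,0.5,0.4,0.2,-0.2,0,56,0,0.8,0,0,0,0,56,0,0.6,0,0,0,0,56,0,0,0,0,0,0,56,0,0,0,0,0,0,56], newtons=20)

```text
time_s: 8.42
eef_pos: [0.4566, 0.2305, 0.0945]
ee_rot: [-0.451, 0.451, -0.544, 0.546]
force: [0.3, 0.7, 0.3]
width: 0.0558
```

```bash
python3 -c "
from h import *
plan(.4574,.2341,.048,-10.6)"
```

```text
t=8.4 p=[456.6 230.5  94.5] th=-10.8 w=55.8 F=[0.3 0.7 0.3] | turn_y -0.04 shift [-0.15  1.86  0.01] tilt_fix rx -0.03 rz 0.02
```

Call:
move_arm(series=[-0.2,0.7,0,0,0,0,56,0,0.6,0,0,0,0,56,0,0.4,0,0,0,0,56,0,0.1,0,0,0,0,56,0,0,0,0,0,0,25,0,0,0,0,0,0,25,0,0,0,0,0,0,25,0,0,0,0,0,0,25,0,0,0,0,0,0,25,0,0,0,0,0,0,25,0,0,0,0,0,0,25], newtons=20)

```text
time_s: 9.33
eef_pos: [0.4578, 0.2348, 0.0563]
ee_rot: [-0.452, 0.448, -0.545, 0.546]
force: [-0.5, -0.1, -2.7]
width: 0.0366
```

```bash
python3 -c "
from h import *
plan(.4574,.2341,.048,-10.6)
f=grab('wrist','w3')"
```

```text
t=9.3 p=[457.8 234.8  56.3] th=-11.0 w=36.6 F=[-0.5 -0.1 -2.7] | turn_y -0.08 shift [ 0.03  0.33 -0.01] tilt_fix rx -0.05 rz -0.03
```

View pics/w3.png

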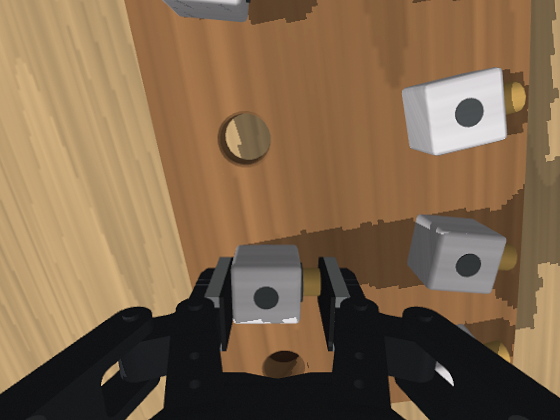

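The picture shows the dog held between the pads at (266,285) with its plunger against the right pad. The width is 36.6 mm at 20 N, so this dog is good. I'll lift it and measure the bared holes.

Call:
move_arm(series=[0,0,0,0,0,0,20,0,0,0,0,0,0,20,0,-0.5,0,0,0,0,20,0,-1,0,0,0,0,20,0,-1,0,0,0,0,20,0,-1,0,0,0,0,20,0,-0.8,0,0,0,0,20,0,0,0,0,0,0,20], newtons=40)

```text
time_s: 10.05
eef_pos: [0.4587, 0.2334, 0.167]
ee_rot: [-0.45, 0.449, -0.545, 0.547]
force: [-0.2, 0.1, -1.7]
width: 0.0321
```

```bash
cat > dot.py <<'E'
from h import *
def dots(f,z,box=None,lo=60,amin=40):
    g=cv2.cvtColor(f['pixels'],cv2.COLOR_RGB2GRAY); m=(g<lo).astype(np.uint8)
    n,l,st,ce=cv2.connectedComponentsWithStats(m); out=[]
    for i in range(1,n):
        x,y,w,h,a=st[i]
        if amin<a<4000 and .6<w/h<1.7 and a/(w*h)>.6 and (box is None or (box[0]<ce[i][0]<box[2] and box[1]<ce[i][1]<box[3])):
            out.append((ce[i].round(1),a,(onplane(f,[ce[i]],z)[0]*1000).round(1)))
    return out
E
python3 -c "
from dot import *
plan(.4916,-.3502,.15,-6.3)
s,p,R=state()
f=grab('wrist')
for d in dots(f,p[2]-.0083+.026,(200,200,360,400)):print(d)
f=grab('top')
a=f['pixels'][215:290,320:470]
cv2.imwrite('pics/c3.png',cv2.resize(a[:,:,::-1],None,fx=5,fy=5,interpolation=cv2.INTER_CUBIC))
"
```

```text
t=10.1 p=[458.7 233.4 167. ] th=-11.1 w=32.1 F=[-0.2  0.1 -1.7] | turn_y -0.96 shift [23.06  0.68  3.87] tilt_fix rx -0.05 rz 0.01
(array([270.5, 296.8]), np.int32(416), array([456.7, 231.5, 184.7]))
```

View pics/c3.png

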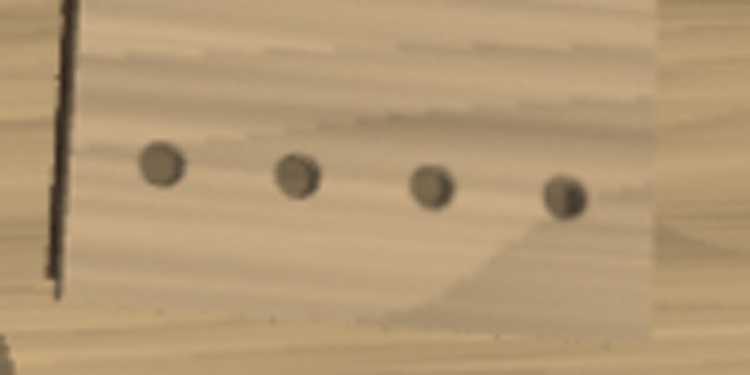

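The crop shows the four bared holes at (162,164), (298,176), (432,187) and (565,198).

```bash
python3 -c "
from h import *
f=grab('top')
W=onplane(f,np.array([[162,164],[298,176],[432,187],[565,198]])/5+[319.6,214.6],.048);print((W*1000).round(1))
d=W[0]-W[3];print(np.linalg.norm(d)/3,np.degrees(np.arctan2(-d[0],d[1])))
X=cloud(f);Z=X[...,2];m=((Z>0.012)&(Z<0.03)).astype(np.uint8);m[:200]=0;m[:,:225]=0;m[:,325:]=0
p=X[m>0][:,:2]*1000;print('rail',cv2.minAreaRect(p.astype(np.float32)),len(p))
"
```

```text
[[ 511.9 -164.4   48. ]
 [ 504.8 -225.9   48. ]
 [ 498.1 -287.2   48. ]
 [ 491.3 -348.9   48. ]]
0.06188196708446627 -6.3732447740846485
rail ((535.376708984375, -2.8302078247070312), (184.38035583496094, 140.009765625), 0.8782200813293457) 1015
```

Call:
move_arm(series=[0,0,0,0,-0.9,0,20,0.5,0,0.2,0,0,0,20,1,0,0.2,0,0,0,20,1,0,0.2,0,0,0,20,1,0,0.2,0,0,0,20,1,0,0.2,0,0,0,20,1,0,0.2,0,0,0,20,1,0,0.2,0,0,0,20,1,0,0.2,0,0,0,20,1,0,0.2,0,0,0,20,1,0,0.2,0,0,0,20,1,0,0.2,0,0,0,20,1,0,0.2,0,0,0,20,1,0,0.2,0,0,0,20,1,0,0.2,0,0,0,20,1,0,0.2,0,0,0,20,1,0,0.2,0,0,0,20,1,0,0.2,0,0,0,20,1,0,0.2,0,0,0,20,1,0,0.2,0,0,0,20])

```text
time_s: 11.87
eef_pos: [0.4885, -0.2567, 0.1346]
ee_rot: [0.461, -0.491, 0.534, -0.511]
force: [0.0, 1.0, -1.7]
width: 0.0325
```

```bash
python3 -c "
from h import *
plan(.4917,-.348,.11,-6.3)"
```

```text
t=11.9 p=[ 488.5 -256.7  134.6] th=-5.4 w=32.5 F=[ 0.   1.  -1.7] | turn_y 0.18 shift [3.61 0.98 0.53] tilt_fix rx 0.60 rz 0.11
```

Call:
move_arm(series=[1,0,0.2,0.6,0.2,0.1,20,1,0,0.2,0,0,0,20,1,0,0.1,0,0,0,20,0.5,0,0,0,0,0,20,0,0,0,0,0,0,20,0,0,0,0,0,0,20])

```text
time_s: 12.37
eef_pos: [0.4836, -0.3566, 0.1216]
ee_rot: [0.465, -0.472, 0.533, -0.526]
force: [-0.8, 0.8, -1.7]
width: 0.0323
```

```bash
python3 -c "
from dot import *
plan(.4917,-.348,.098,-6.3)
s,p,R=state()
f=grab('wrist','w4')
for d in dots(f,p[2]-.0083+.026,(200,200,360,400)):print(d)
"
```

```text
t=12.4 p=[ 483.6 -356.6  121.6] th=-7.1 w=32.3 F=[-0.8  0.8 -1.7] | turn_y -0.15 shift [-0.38  0.94  0.28] tilt_fix rx 0.17 rz 0.01
(array([278.1, 237.9]), np.int32(202), array([ 488.3, -333.7,  139.3]))
(array([270.5, 296.5]), np.int32(426), array([ 482.1, -358.7,  139.3]))
```

View pics/w4.png

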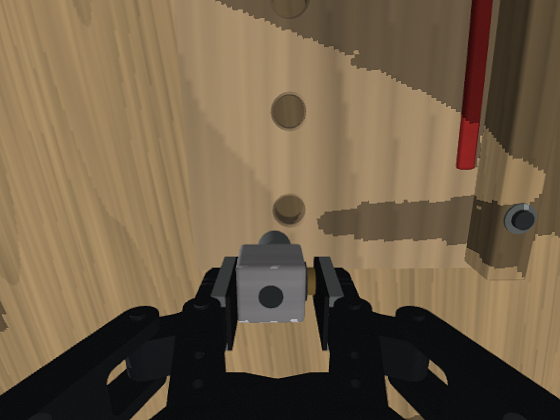

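The picture shows the dog held at (270,285), its post tip at (275,240), and holes at (289,211), (289,111) and (289,3).

```bash
python3 -c "
from dot import *
f=grab('wrist')
print((onplane(f,[[289,211],[289,111],[290,3]],.048)*1000).round(1))
print(proj(f,[[.4915,-.3495,.048],[.4982,-.288,.048]]).round(1))
print((onplane(f,[[274.5,240]],state()[1][2]-.044)*1000).round(1))
"
```

```text
[[ 491.9 -350.3   48. ]
 [ 499.1 -288.    48. ]
 [ 506.3 -229.8   48. ]]
[[288.2 209.9]
 [287.6 111.2]]
[[ 482.2 -357.7   78.1]]
```

Call:
move_arm(series=[-0.4,0,0.3,0.2,-0.15,0,20,0,0.3,0,0,0,0,20,0,0.3,0,0,0,0,20,0,0.2,0,0,0,0,20,0,0,0,0,0,0,20,0,0,0,0,0,0,20])

```text
time_s: 12.97
eef_pos: [0.4959, -0.3371, 0.0998]
ee_rot: [-0.478, 0.474, -0.523, 0.523]
force: [-0.5, 0.3, -2.1]
width: 0.032
```

```bash
python3 -c "
from dot import *
plan(.4921,-.348,.056,-6.3)
"
```

```text
t=13.0 p=[ 495.9 -337.1   99.8] th=-5.4 w=32.0 F=[-0.5  0.3 -2.1] | turn_y 0.18 shift [ 0.45  1.75 -0.1 ] tilt_fix rx -0.05 rz -0.04
```

Call:
move_arm(series=[0.15,0,-0.1,0,0.15,0,20,0.15,0,0,0,0,0,20,0.1,0,0,0,0,0,20,0,0,0,0,0,0,20,0,0,0,0,0,0,20,0,0,0,0,0,0,20])

```text
time_s: 13.47
eef_pos: [0.4918, -0.3494, 0.1002]
ee_rot: [-0.473, 0.47, -0.526, 0.528]
force: [1.1, -0.4, -0.9]
width: 0.0324
```

```bash
python3 -c "
from dot import *
plan(.4921,-.348,.056,-6.3)
"
```

```text
t=13.5 p=[ 491.8 -349.4  100.2] th=-6.4 w=32.4 F=[ 1.1 -0.4 -0.9] | turn_y -0.01 shift [-0.06  1.77  0.01] tilt_fix rx -0.06 rz -0.02
```

Call:
move_arm(series=[-0.05,0.3,0,0,0,0,20,0,0.3,0,0,0,0,20,0,0.3,0,0,0,0,20,0,0.3,0,0,0,0,20,0,0.2,0,0,0,0,20,0,0.1,0,0,0,0,20,0,0,0,0,0,0,20])

```text
time_s: 14.05
eef_pos: [0.4926, -0.3482, 0.0582]
ee_rot: [-0.473, 0.47, -0.526, 0.528]
force: [0.1, -0.7, -1.2]
width: 0.032
```

```bash
python3 -c "
from dot import *
plan(.4921,-.348,.056,-6.3)
"
```

```text
t=14.1 p=[ 492.6 -348.2   58.2] th=-6.3 w=32.0 F=[ 0.1 -0.7 -1.2] | turn_y -0.01 shift [-0.01  0.09 -0.02] tilt_fix rx -0.07 rz -0.02
```

Call:
move_arm(series=[0,0.12,0,0,0,0,20,0,0,0,0,0,0,20,0,0,0,0,0,0,60,0,0,0,0,0,0,60,0,0,0,0,0,0,60,0,-0.5,0,0,0,0,60,0,-1,0,0,0,0,60,0,-1,0,0,0,0,60,0,-1,0,0,0,0,60,0,-0.3,0,0,0,0,60,0,0,0,0,0,0,60])

```text
time_s: 14.97
eef_pos: [0.4915, -0.3465, 0.158]
ee_rot: [-0.474, 0.47, -0.526, 0.527]
force: [0.2, -0.2, -0.4]
width: 0.0599
```

```bash
python3 -c "
from dot import *
plan(.5375,.1714,.15,6.3)
f=grab('wrist');f2=grab('top')
cv2.imwrite('pics/c4.png',np.hstack([f['pixels'][::,:,::-1],f2['pixels'][120:400,:,::-1][:280].repeat(1,0) if 0 else cv2.resize(f2['pixels'][150:330,320:480,::-1],(373,420))])[:, :800])
"
```

```text
t=15.0 p=[ 491.5 -346.5  158. ] th=-6.2 w=59.9 F=[ 0.2 -0.2 -0.4] | turn_y -2.51 shift [-20.39   0.32   4.1 ] tilt_fix rx -0.05 rz -0.04
```

View pics/c4.png

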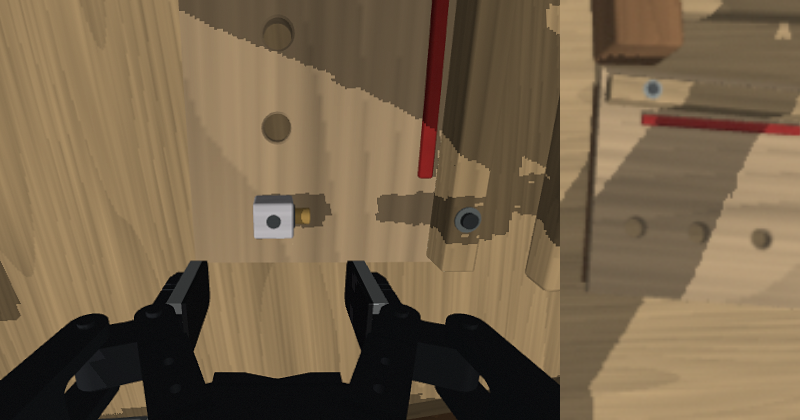

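The picture shows the dog flush in hole 3 at (273,217), plunger pointing at the fence. Now the next dog.

Call:
move_arm(series=[0,0,0,0,-0.9,0,60,0,0,0,0,-0.8,0,60,-0.5,0,0,0,-0.7,0,60,-1,0,0.2,0,0,0,60,-1,0,0.2,0,0,0,60,-1,0,0.2,0,0,0,60,-1,0,0.2,0,0,0,60,-1,0,0.2,0,0,0,60,-1,0,0.2,0,0,0,60,-1,0,0.2,0,0,0,60,-1,0,0.2,0,0,0,60,-1,0,0.2,0,0,0,60,-1,0,0.2,0,0,0,60,-1,0,0.2,0,0,0,60,-1,0,0.2,0,0,0,60,-1,0,0.2,0,0,0,60,-1,0,0.2,0,0,0,60,-0.9,0,0.2,0,0,0,60,-0.5,0,0.1,0,0,0,60,0,0,0,0,0,0,60], newtons=20)

```text
time_s: 16.73
eef_pos: [0.5051, 0.0728, 0.1291]
ee_rot: [-0.516, 0.535, -0.489, 0.456]
force: [0.0, -0.8, -0.3]
width: 0.0596
```

```bash
python3 -c "
from dot import *
plan(.5375,.1714,.056,6.3)
"
```

```text
t=16.7 p=[505.1  72.8 129.1] th=6.1 w=59.6 F=[ 0.  -0.8 -0.3] | turn_y -0.04 shift [-3.78  2.93  1.72] tilt_fix rx 0.59 rz -0.19
```

Call:
move_arm(series=[-0.6,0,0.3,0.3,0,-0.1,60,-0.9,0,0.4,0.3,0,-0.1,60,-0.9,0,0.4,0,0,0,60,-0.7,0,0.3,0,0,0,60,-0.4,0,0.2,0,0,0,60,-0.1,0,0,0,0,0,60,0,0,0,0,0,0,60,0,0,0,0,0,0,60])

```text
time_s: 17.4
eef_pos: [0.5311, 0.1572, 0.1193]
ee_rot: [-0.516, 0.532, -0.475, 0.475]
force: [-0.7, -0.3, -0.7]
width: 0.0605
```

```bash
python3 -c "
from dot import *
plan(.5375,.1714,.056,6.3)
f=grab('wrist')
for d in dots(f,.074,(0,0,560,330)):print(d)
"
```

```text
t=17.4 p=[531.1 157.2 119.3] th=5.7 w=60.5 F=[-0.7 -0.3 -0.7] | turn_y -0.13 shift [-0.54  2.53  0.32] tilt_fix rx 0.19 rz 0.17
```

Call:
move_arm(series=[-0.2,0.3,0.1,0.2,-0.1,0.15,60,-0.2,0.4,0.1,0,0,0,60,-0.1,0.3,0.1,0,0,0,60,0,0.2,0,0,0,0,60,0,0,0,0,0,0,60,0,0,0,0,0,0,60])

```text
time_s: 17.95
eef_pos: [0.5372, 0.1627, 0.0861]
ee_rot: [-0.522, 0.527, -0.473, 0.476]
force: [-1.1, -0.8, -0.3]
width: 0.0605
```

```bash
python3 -c "
from dot import *
plan(.5375,.1714,.056,6.3)
f=grab('wrist')
for lo in (75,95,115):
  for d in dots(f,.074,(0,0,560,330),lo):print(lo,d)
"
```

```text
t=17.9 p=[537.2 162.7  86.1] th=5.7 w=60.5 F=[-1.1 -0.8 -0.3] | turn_y -0.12 shift [-0.34  1.2   0.05] tilt_fix rx 0.03 rz 0.09
75 (array([288.2, 113.7]), np.int32(356), array([536.1, 231.8,  74. ]))
75 (array([268.5, 244.5]), np.int32(279), array([533.2, 170.6,  74. ]))
95 (array([288.3, 114. ]), np.int32(405), array([536.1, 231.7,  74. ]))
95 (array([268.4, 244.7]), np.int32(293), array([533.1, 170.5,  74. ]))
115 (array([288.2, 114. ]), np.int32(415), array([536.1, 231.7,  74. ]))
115 (array([268.4, 244.8]), np.int32(312), array([533.1, 170.5,  74. ]))
```

Call:
move_arm(series=[-0.15,0.2,0,0,-0.1,0.1,60,-0.15,0.3,0,0,0,0,60,0,0.3,0,0,0,0,60,0,0.3,0,0,0,0,60,0,0.1,0,0,0,0,60,0,0,0,0,0,0,25,0,0,0,0,0,0,25,0,0,0,0,0,0,25,0,0,0,0,0,0,25,0,0,0,0,0,0,25,0,0,0,0,0,0,25,0,0,0,0,0,0,25,0,0,0,0,0,0,25], newtons=20)

```text
time_s: 19.08
eef_pos: [0.534, 0.1707, 0.0543]
ee_rot: [-0.525, 0.528, -0.473, 0.47]
force: [0.9, 0.0, -1.4]
width: 0.0296
```

```bash
python3 -c "
from dot import *
plan(.505,-.225,.15,-6.3)
f=grab('wrist')
for d in dots(f,.074,(0,0,560,340),95):print(d)
"
```

```text
t=19.1 p=[534.  170.7  54.3] th=6.3 w=29.6 F=[ 0.9  0.  -1.4] | turn_y 2.52 shift [15.86 -3.83  0.59] tilt_fix rx 0.06 rz 0.00
(array([299.1, 140.2]), np.int32(596), array([536. , 231.6,  74. ]))
(array([ 97.4, 239.9]), np.int32(1477), array([463.6, 185.9,  74. ]))
(array([274. , 295.1]), np.int32(450), array([533.8, 170. ,  74. ]))
```

29.6 mm means a tired dog. I'll lift it and take it to the tin.

Call:
move_arm(series=[0,-0.5,0,0,0,0,20,0,-1,0,0,0,0,20,0,-1,0,0,0,0,20,0,-1,0,0,0,0,20,0,-0.6,0,0,0,0,20,0,0,0,0,0,0,20], newtons=40)

```text
time_s: 19.63
eef_pos: [0.534, 0.1713, 0.1633]
ee_rot: [-0.525, 0.529, -0.473, 0.469]
force: [0.7, 0.7, -1.6]
width: 0.0277
```

```bash
cat >> dot.py <<'E'
def tin():
    f=grab('top');X=cloud(f);Z=X[...,2]
    t=((Z>0.035)&(Z<0.056)).astype(np.uint8); t[:, :235]=0; t[:,328:]=0; t[:155]=0;t[235:]=0
    n,l,st,ce=cv2.connectedComponentsWithStats(t); p=X[l==1+np.argmax(st[1:,4])]
    print('tin',cv2.minEnclosingCircle((p[:,:2]*1000).astype(np.float32)),len(p))
E
python3 -c "
from dot import *
tin();plan(.641,.005,.15)
"
```

```text
tin ((640.725341796875, -10.250144958496094), 63.93297576904297) 276
t=19.7 p=[533.7 171.  162.2] th=6.4 w=28.2 F=[ 1.  -0.1 -1.3] | turn_y -0.00 shift [7.07 0.49 3.53] tilt_fix rx 0.10 rz -0.00
```

Call:
move_arm(series=[0.5,0,0.2,0,0,0,20,1,0,0.5,0.05,0,0,20,1,0,0.5,0.05,0,0,20,1,0,0.5,0,0,0,20,1,0,0.5,0,0,0,20,1,0,0.5,0,0,0,20,0.8,0,0.4,0,0,0,20,0.4,0,0.2,0,0,0,20,0.1,0,0,0,0,0,20,0,0,0,0,0,0,20,0,0,0,0,0,0,20])

```text
time_s: 20.6
eef_pos: [0.6311, 0.0056, 0.151]
ee_rot: [-0.525, 0.534, -0.473, 0.465]
force: [0.1, 0.7, -1.1]
width: 0.0281
```

```bash
python3 -c "
from dot import *
plan(.641,.005,.060)
"
```

```text
t=20.6 p=[631.1   5.6 151. ] th=6.9 w=28.1 F=[ 0.1  0.7 -1.1] | turn_y -0.00 shift [0.07 3.64 0.39] tilt_fix rx 0.20 rz -0.01
```

Call:
move_arm(series=[0,0.6,0.1,0.15,0,0,20,0,0.9,0.1,0,0,0,20,0,0.9,0.1,0,0,0,20,0,0.7,0,0,0,0,20,0,0.3,0,0,0,0,20,0,0,0,0,0,0,20,0,0,0,0,0,0,45,0,0,0,0,0,0,45,0,0,0,0,0,0,45,0,0,0,0,0,0,45,0,-0.8,0,0,0,0,45,0,-1,0,0,0,0,45,0,-1,0,0,0,0,55,0,-1,0,0,0,0,60,0,-0.3,0,0,0,0,60,0,0,0,0,0,0,60])

```text
time_s: 21.93
eef_pos: [0.6366, 0.0244, 0.1804]
ee_rot: [0.539, -0.529, 0.465, -0.462]
force: [-0.4, -0.0, -0.9]
width: 0.0597
```

```bash
python3 -c "
from dot import *
plan(.5405,.230,.15,-14.9)
"
```

```text
t=21.9 p=[636.6  24.4 180.4] th=8.1 w=59.7 F=[-0.4 -0.  -0.9] | turn_y 4.60 shift [-6.96  1.22 -5.83] tilt_fix rx -0.08 rz -0.13
```

Call:
move_arm(series=[0,0,0,0,0.8,0,60,0,0,0,0,0.95,-0.1,60,0,0,0,0,0.95,0,60,0,0,0,0,0.95,0,60,0,0,0,0,0.8,0,60,-0.5,0,-0.4,0,0.1,0,60,-1,0.1,-0.8,0,0,0,60,-1,0.2,-0.8,0,0,0,60,-1,0.2,-0.8,0,0,0,60,-1,0.2,-0.8,0,0,0,60,-1,0.2,-0.8,0,0,0,60,-0.7,0.2,-0.7,0,0,0,60,-0.4,0.1,-0.3,0,0,0,60,-0.1,0,-0.1,0,0,0,60,0,0,0,0,0,0,60,0,0,0,0,0,0,60], newtons=20)

```text
time_s: 23.27
eef_pos: [0.5443, 0.2233, 0.1357]
ee_rot: [-0.422, 0.426, -0.565, 0.567]
force: [0.3, -0.6, -0.1]
width: 0.0599
```

```bash
python3 -c "
from dot import *
tin()
f=grab('top'); cv2.imwrite('pics/t5.png',cv2.resize(f['pixels'][155:235,235:330,::-1],None,fx=4,fy=4))
f=grab('wrist')
for d in dots(f,.074,(0,0,560,340),95):print(d)
plan(.5405,.230,.086,-14.9)
"
```

```text
tin ((640.6660766601562, -9.609967231750488), 64.21862030029297) 311
(array([199.5,   9.7]), np.int32(279), array([541.4, 350.7,  74. ]))
(array([116.4,  50.7]), np.int32(2357), array([490.7, 345.1,  74. ]))
(array([54.2, 51. ]), np.int32(250), array([457.2, 355.6,  74. ]))
(array([230.1, 121.6]), np.int32(214), array([538.5, 290.9,  74. ]))
(array([256.7, 217.6]), np.int32(170), array([535.8, 231.4,  74. ]))
(array([281.3, 282.1]), np.int32(654), array([537.9, 184.2,  74. ]))
t=23.4 p=[545.2 222.1 136.1] th=-16.5 w=59.7 F=[ 0.3  0.3 -0.1] | turn_y -0.32 shift [-0.26  2.   -0.26] tilt_fix rx 0.00 rz 0.08
```

View pics/t5.png

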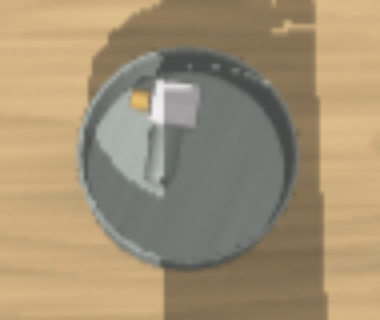

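The picture shows the tired dog lying inside the tin at (170,130), and the tin unmoved. Next is dog D.

Call:
move_arm(series=[-0.15,0.3,-0.1,0,-0.2,0.1,60,-0.15,0.5,-0.1,0,-0.1,0,60,-0.1,0.5,0,0,0,0,60,-0.1,0.4,0,0,0,0,60,0,0.2,0,0,0,0,60,0,0,0,0,0,0,60,0,0,0,0,0,0,60])

```text
time_s: 24.0
eef_pos: [0.5454, 0.2322, 0.082]
ee_rot: [0.429, -0.429, 0.562, -0.562]
force: [0.3, 0.4, 0.5]
width: 0.0602
```

```bash
python3 -c "
from dot import *
plan(.540,.2305,.056,-14.9)
"
```

```text
t=24.0 p=[545.4 232.2  82. ] th=-15.2 w=60.2 F=[0.3 0.4 0.5] | turn_y -0.07 shift [ 0.12  1.04 -0.19] tilt_fix rx 0.00 rz -0.00
```

Call:
move_arm(series=[0.05,0.2,-0.15,0,0,0,60,0.05,0.3,-0.05,0,0,0,60,0,0.3,0,0,0,0,60,0,0.2,0,0,0,0,60,0,0.05,0,0,0,0,60,0,0,0,0,0,0,25,0,0,0,0,0,0,25,0,0,0,0,0,0,25,0,0,0,0,0,0,25,0,0,0,0,0,0,25,0,0,0,0,0,0,25,0,0,0,0,0,0,25,0,0,0,0,0,0,25], newtons=20)

```text
time_s: 25.08
eef_pos: [0.5394, 0.2313, 0.0542]
ee_rot: [0.43, -0.429, 0.562, -0.562]
force: [-0.2, -0.4, -1.7]
width: 0.0365
```

```bash
python3 -c "
from dot import *
f=grab('wrist')
for d in dots(f,.074,(200,200,350,340),95):print(d)
plan(.498,-.287,.15,-6.3)
"
```

```text
(array([265.6, 297.1]), np.int32(449), array([535.8, 231. ,  74. ]))
t=25.1 p=[539.4 231.3  54.3] th=-15.2 w=36.5 F=[ 0.9  0.1 -1.5] | turn_y -1.79 shift [20.79 -3.83  0.63] tilt_fix rx -0.00 rz -0.01
```

36.5 mm means a good dog. It goes to hole 2.

Call:
move_arm(series=[0,0,0,0,0,0,20,0,0,0,0,0,0,20,0,-0.5,0,0,0,0,20,0,-1,0,0,0,0,20,0,-1,0,0,0,0,20,0,-1,0,0,-0.6,0,20,0,-0.7,0,0,-0.8,0,20,0,0,0,0,-0.4,0,20], newtons=40)

```text
time_s: 25.8
eef_pos: [0.5389, 0.2317, 0.1665]
ee_rot: [0.474, -0.474, 0.525, -0.524]
force: [-0.1, 0.1, -1.5]
width: 0.0322
```

Call:
move_arm(series=[0.5,0,0,0,0,0,20,1,-0.04,0.02,0.02,0,0,20,1,-0.04,0.02,0.02,0,0,20,1,-0.04,0.02,0.02,0,0,20,1,-0.04,0.02,0.02,0,0,20,1,-0.04,0.02,0.02,0,0,20,1,-0.04,0.02,0.02,0,0,20,1,-0.04,0.02,0.02,0,0,20,1,-0.04,0.02,0.02,0,0,20,1,-0.04,0.02,0.02,0,0,20,1,-0.04,0.02,0.02,0,0,20,1,-0.04,0.02,0.02,0,0,20,1,-0.04,0.02,0.02,0,0,20,1,-0.04,0.02,0.02,0,0,20,1,-0.04,0.02,0.02,0,0,20,1,-0.04,0.02,0.02,0,0,20,1,-0.04,0.02,0.02,0,0,20,0.9,-0.04,0.02,0,0,0,20,0.6,0,0,0,0,0,20,0.3,0,0,0,0,0,20])

```text
time_s: 27.47
eef_pos: [0.4777, -0.2645, 0.1867]
ee_rot: [-0.467, 0.465, -0.525, 0.539]
force: [-0.1, -0.3, -0.9]
width: 0.0325
```

```bash
python3 -c "
from dot import *
plan(.4989,-.2871,.1,-6.3)
"
```

```text
t=27.5 p=[ 477.7 -264.5  186.7] th=-7.6 w=32.5 F=[-0.1 -0.3 -0.9] | turn_y -0.26 shift [0.81 3.47 0.94] tilt_fix rx -0.19 rz 0.13
```

Call:
move_arm(series=[0.2,0.5,0.2,-0.2,-0.2,0.1,20,0.2,0.8,0.2,0,0,0,20,0.15,0.8,0.25,0,0,0,20,0.1,0.6,0.2,0,0,0,20,0,0.3,0.05,0,0,0,20,0,0,0,0,0,0,20,0,0,0,0,0,0,20])

```text
time_s: 28.05
eef_pos: [0.4926, -0.2896, 0.1095]
ee_rot: [0.465, -0.47, 0.531, -0.53]
force: [0.7, 1.2, -0.7]
width: 0.0321
```

```bash
cat >> dot.py <<'E'
def held(hole,off,th=-6.3):
    """dot of the held dog, TCP target so that the origin (dot+1 mm along the jaws) comes over the hole"""
    s,p,R=state(); f=grab('wrist'); D=dots(f,p[2]-off+.026,(220,260,330,340),95)
    a=np.radians(th)
    for d in D:
        q=R.T@(d[2]/1000-p); print('dot tool-frame mm',(q*1000).round(1))
        o=np.array([q[0],0,q[2]+.001]); C,S=np.cos(a),np.sin(a)
        t=np.array(hole)-(np.array([S,-C])*o[0]+np.array([C,S])*o[2]); print('TCP target',t.round(4)); plan(t[0],t[1],.048+off,th)
E
python3 -c "
from dot import *
held((.4984,-.2883),.0063)
"
```

```text
dot tool-frame mm [  0.8 -19.7  -1.6]
TCP target [ 0.4991 -0.2876]
t=28.1 p=[ 492.6 -289.5  109.7] th=-7.2 w=32.5 F=[-0.3  0.3 -2.6] | turn_y -0.18 shift [-0.1   2.22  0.25] tilt_fix rx 0.07 rz 0.07
dot tool-frame mm [ 19.2 -19.6   4. ]
TCP target [ 0.4956 -0.2687]
t=28.1 p=[ 492.6 -289.5  109.7] th=-7.2 w=32.5 F=[-0.3  0.3 -2.6] | turn_y -0.18 shift [-0.84  2.22  0.03] tilt_fix rx 0.07 rz 0.07
```

Call:
move_arm(series=[-0.05,0.1,0.1,0,-0.15,0.05,20,0,0.15,0.1,0,0,0,20,0,0.15,0.05,0,0,0,20,0,0,0,0,0,0,20,0,0,0,0,0,0,20])

```text
time_s: 28.52
eef_pos: [0.501, -0.2882, 0.1021]
ee_rot: [-0.471, 0.473, -0.527, 0.527]
force: [-0.3, 0.3, -1.5]
width: 0.032
```

```bash
python3 -c "
from dot import *
plan(.4991,-.2876,.0543,-6.3)
"
```

```text
t=28.5 p=[ 501.  -288.2  102.1] th=-6.3 w=32.0 F=[-0.3  0.3 -1.5] | turn_y -0.00 shift [-0.02  1.91 -0.08] tilt_fix rx 0.02 rz 0.02
```

Call:
move_arm(series=[0,0.1,-0.06,0,0,0,20,0,0.3,0,0,0,0,20,0,0.3,0,0,0,0,20,0,0.3,0,0,0,0,20,0,0.3,0,0,0,0,20,0,0.3,0,0,0,0,20,0,0.15,0,0,0,0,20,0,0.05,0,0,0,0,20,0,0,0,0,0,0,20])

```text
time_s: 29.27
eef_pos: [0.4993, -0.2882, 0.0548]
ee_rot: [-0.47, 0.473, -0.526, 0.527]
force: [-0.1, -0.4, -1.4]
width: 0.0325
```

```bash
python3 -c "
from dot import *
plan(.4991,-.2876,.0543,-6.3)
"
```

```text
t=29.3 p=[ 499.3 -288.2   54.8] th=-6.3 w=32.5 F=[-0.1 -0.4 -1.4] | turn_y 0.00 shift [-0.02  0.02 -0.01] tilt_fix rx 0.02 rz 0.05
```

Call:
move_arm(series=[0,0.04,0,0,0,0,20,0,0,0,0,0,0,60,0,0,0,0,0,0,60,0,0,0,0,0,0,60,0,-0.5,0,0,0,0,60,0,-1,0,0,0,0,60,0,-1,0,0,0,0,60,0,-1,0,0,0,0,60,0,-0.5,0,0,0,0,60,0,0,0,0,-0.8,0,60,0,0,0,0,-0.7,0,60,0,0,0,0,0,0,60])

```text
time_s: 30.27
eef_pos: [0.4989, -0.2872, 0.1631]
ee_rot: [-0.505, 0.509, -0.493, 0.493]
force: [0.6, -1.0, -0.5]
width: 0.06
```

Call:
move_arm(series=[-0.5,0,0.1,0,0,0,60,-1,0,0.1,0.03,0,0,60,-1,0,0.1,0.03,0,0,60,-1,0,0.1,0.03,0,0,60,-1,0,0.1,0.03,0,0,60,-1,0,0.1,0.03,0,0,60,-1,0,0.1,0.03,0,0,60,-1,0,0.1,0.03,0,0,60,-1,0,0.1,0.03,0,0,60,-1,0,0.1,0.03,0,0,60,-1,0,0.1,0.03,0,0,60,-1,0,0.1,0.03,0,0,60,-1,0,0.1,0.03,0,0,60,-1,0,0.1,0.03,0,0,60,-1,0,0.1,0.03,0,0,60,-1,0,0.1,0.03,0,0,60,-1,0,0.1,0.03,0,0,60,-1,0,0.1,0.03,0,0,60,-1,0,0.1,0.03,0,0,60,-1,0,0.1,0,0,0,60])

```text
time_s: 31.93
eef_pos: [0.5315, 0.2343, 0.1616]
ee_rot: [-0.505, 0.492, -0.494, 0.509]
force: [0.0, -0.5, 0.1]
width: 0.0601
```

```bash
python3 -c "
from dot import *
plan(.5425,.2907,.1,1.9)
f=grab('top'); cv2.imwrite('pics/t6.png',cv2.resize(f['pixels'][150:300,325:475,::-1],None,fx=3,fy=3))
"
```

```text
t=31.9 p=[531.5 234.3 161.6] th=-0.4 w=60.1 F=[ 0.  -0.5  0.1] | turn_y -0.46 shift [-2.24  2.47  0.51] tilt_fix rx -0.33 rz 0.02
```

View pics/t6.png

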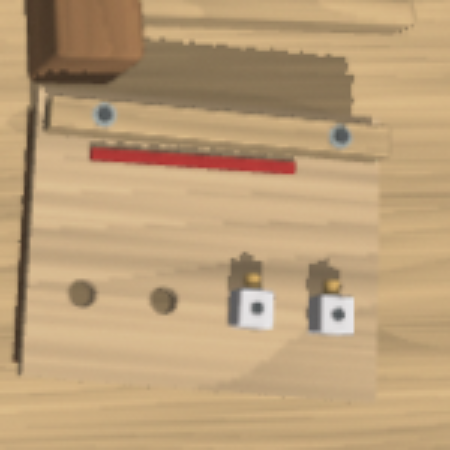

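The picture shows two dogs seated in holes 2 and 3, at (253,305) and (335,313), both pointing at the fence. On to dog E.

Call:
move_arm(series=[-0.3,0,0.1,-0.3,-0.4,0,60,-0.6,0.3,0.1,0,0,0,60,-0.6,0.6,0.1,0,0,0,60,-0.4,0.6,0.1,0,0,0,60,-0.2,0.5,0,0,0,0,60,0,0.2,0,0,0,0,60,0,0,0,0,0,0,60,0,0,0,0,0,0,60], newtons=20)

```text
time_s: 32.65
eef_pos: [0.5316, 0.3055, 0.1043]
ee_rot: [0.511, -0.509, 0.493, -0.487]
force: [-0.5, 0.6, 0.3]
width: 0.06
```

```bash
python3 -c "
from dot import *
f=grab('wrist')
for d in dots(f,.074,(150,0,560,340),95):print(d)
plan(.5425,.2907,.055,1.9)
"
```

```text
(array([298.5, 164. ]), np.int32(274), array([541.5, 350.4,  74. ]))
(array([287.1, 272.3]), np.int32(235), array([538.6, 290.6,  74. ]))
(array([278.8, 337.5]), np.int32(624), array([535.7, 248.4,  74. ]))
t=32.7 p=[531.7 305.1 104.4] th=2.3 w=60.1 F=[-0.3 -0.3 -0.3] | turn_y 0.07 shift [0.59 1.98 0.41] tilt_fix rx 0.04 rz -0.08
```

Call:
move_arm(series=[0.2,0.1,0.15,0,0,0,60,0.2,0.2,0.15,0,0,0,60,0.1,0.2,0.1,0,0,0,60,0,0.1,0,0,0,0,60,0,0,0,0,0,0,60,0,0,0,0,0,0,60])

```text
time_s: 33.2
eef_pos: [0.546, 0.2874, 0.0895]
ee_rot: [0.509, -0.507, 0.493, -0.491]
force: [0.5, 1.4, -0.4]
width: 0.06
```

```bash
python3 -c "
from dot import *
plan(.5425,.2907,.055,1.9)
"
```

```text
t=33.2 p=[546.  287.4  89.5] th=1.9 w=60.0 F=[ 0.5  1.4 -0.4] | turn_y -0.01 shift [-0.13  1.38 -0.14] tilt_fix rx -0.00 rz -0.06
```

Call:
move_arm(series=[-0.1,0.2,-0.12,0,0,0,60,0,0.3,0,0,0,0,60,0,0.4,0,0,0,0,60,0,0.3,0,0,0,0,60,0,0.15,0,0,0,0,60,0,0,0,0,0,0,25,0,0,0,0,0,0,25,0,0,0,0,0,0,25,0,0,0,0,0,0,25,0,0,0,0,0,0,25,0,0,0,0,0,0,25,0,0,0,0,0,0,25,0,0,0,0,0,0,25], newtons=20)

```text
time_s: 34.28
eef_pos: [0.5394, 0.2916, 0.0528]
ee_rot: [0.509, -0.509, 0.493, -0.489]
force: [-0.2, -0.3, -1.3]
width: 0.0296
```

```bash
python3 -c "
from dot import *
tin();plan(.641,-.02,.17)
"
```

```text
tin ((640.3482666015625, -10.578243255615234), 64.24021911621094) 309
t=34.3 p=[539.5 291.6  52.8] th=2.0 w=30.0 F=[-1.1  0.  -1.2] | turn_y -0.00 shift [12.6  -4.69  3.62] tilt_fix rx 0.04 rz -0.05
```

30 mm: another tired dog, to the tin's other side.

Call:
move_arm(series=[0,-0.5,0,0,0,0,20,0,-1,0,0,0,0,20,0,-1,0,0,0,0,20,0,-1,0,0,0,0,20,0,-0.8,0,0,0,0,20,0,0,0,0,0,0,20], newtons=40)

```text
time_s: 34.83
eef_pos: [0.5395, 0.2915, 0.1668]
ee_rot: [-0.509, 0.509, -0.493, 0.488]
force: [-0.0, 1.0, 0.0]
width: 0.028
```

Call:
move_arm(series=[0.5,0,0.2,0,0,0,20,1,0,0.3,0,0,0,20,1,0,0.3,0,0,0,20,1,0,0.3,0,0,0,20,1,0,0.3,0,0,0,20,1,0,0.3,0,0,0,20,1,0,0.3,0,0,0,20,1,0,0.3,0,0,0,20,1,0,0.3,0,0,0,20,1,0,0.3,0,0,0,20,1,0,0.3,0,0,0,20,1,0,0.3,0,0,0,20,0.8,0,0.2,0,0,0,20,0.4,0,0.1,0,0,0,20,0.1,0,0,0,0,0,20,0,0,0,0,0,0,20])

```text
time_s: 36.17
eef_pos: [0.643, -0.0622, 0.1494]
ee_rot: [-0.498, 0.517, -0.497, 0.487]
force: [-0.2, -0.2, -1.1]
width: 0.0281
```

```bash
python3 -c "
from dot import *
plan(.641,-.03,.11)
"
```

```text
t=36.2 p=[643.  -62.2 149.4] th=1.7 w=28.1 F=[-0.2 -0.2 -1.1] | turn_y -0.00 shift [-1.29  1.58 -0.04] tilt_fix rx 0.34 rz 0.10
```

Call:
move_arm(series=[-0.4,0,0,0.2,0,0.1,20,-0.4,0.2,0,0.1,0,0,20,-0.3,0.3,0,0,0,0,20,-0.15,0.3,0,0,0,0,20,0,0.2,0,0,0,0,20,0,0,0,0,0,0,20])

```text
time_s: 36.67
eef_pos: [0.6386, -0.0223, 0.1214]
ee_rot: [-0.509, 0.511, -0.493, 0.487]
force: [-0.7, 0.3, -1.3]
width: 0.0279
```

```bash
python3 -c "
from dot import *
plan(.641,-.03,.062)
"
```

```text
t=36.7 p=[638.6 -22.3 121.4] th=2.3 w=27.9 F=[-0.7  0.3 -1.3] | turn_y -0.00 shift [0.31 2.38 0.08] tilt_fix rx 0.08 rz -0.05
```

Call:
move_arm(series=[0.15,0.3,0,0.1,0,0,20,0.1,0.5,0,0,0,0,20,0,0.5,0,0,0,0,20,0,0.5,0,0,0,0,20,0,0.3,0,0,0,0,20,0,0.1,0,0,0,0,20,0,0,0,0,0,0,45,0,0,0,0,0,0,45,0,0,0,0,0,0,45,0,0,0,0,0,0,45,0,-0.8,0,0,0,0,45,0,-1,0,0,0,0,45,0,-1,0,0,0,0,55,0,-1,0,0,0,0,60,0,-0.3,0,0,0,0,60,0,0,0,0,0,0,60])

```text
time_s: 38.0
eef_pos: [0.6405, -0.0271, 0.1699]
ee_rot: [0.513, -0.508, 0.49, -0.489]
force: [-0.5, -0.7, -0.2]
width: 0.0601
```

```bash
python3 -c "
from dot import *
plan(.5450,.3505,.15,13.1)
"
```

```text
t=38.0 p=[640.5 -27.1 169.9] th=2.4 w=60.1 F=[-0.5 -0.7 -0.2] | turn_y -2.14 shift [-15.58   0.8   -0.3 ] tilt_fix rx -0.04 rz -0.06
```

Call:
move_arm(series=[0,0,0,0,-0.7,0,60,0,0,0,0,-0.9,0,60,-0.5,0,0,0,-0.5,0,60,-1,0,0,0,0,0,60,-1,0,0,0,0,0,60,-1,0,0,0,0,0,60,-1,0,0,0,0,0,60,-1,0,0,0,0,0,60,-1,0,0,0,0,0,60,-1,0,0,0,0,0,60,-1,0,0,0,0,0,60,-1,0,0,0,0,0,60,-1,0,0,0,0,0,60,-1,0,0,0,0,0,60,-1,0,0,0,0,0,60,-0.9,0,0,0,0,0,60,-0.5,0,0,0,0,0,60,-0.2,0,0,0,0,0,60,0,0,0,0,0,0,60,0,0,0,0,0,0,60], newtons=20)

```text
time_s: 39.67
eef_pos: [0.5379, 0.3428, 0.1533]
ee_rot: [-0.553, 0.56, -0.443, 0.429]
force: [0.5, -0.7, 0.3]
width: 0.0603
```

```bash
python3 -c "
from dot import *
tin()
f=grab('top'); cv2.imwrite('pics/t7.png',cv2.resize(f['pixels'][155:235,235:330,::-1],None,fx=4,fy=4))
f=grab('wrist')
for d in dots(f,.074,(150,0,560,340),95):print(d)
plan(.546,.3515,.086,13.1)
"
```

```text
tin ((640.9100341796875, -9.786544799804688), 64.23629760742188) 469
(array([162.3, 171.4]), np.int32(162), array([457.2, 355.2,  74. ]))
(array([285.4, 208.2]), np.int32(148), array([541.5, 350.4,  74. ]))
(array([264.4, 270.2]), np.int32(551), array([538.2, 302.8,  74. ]))
(array([245. , 332.5]), np.int32(494), array([535.7, 249.2,  74. ]))
t=39.8 p=[539.1 341.3 153.6] th=13.7 w=59.9 F=[ 0.4 -0.2 -0.9] | turn_y 0.12 shift [-0.33  2.7   0.36] tilt_fix rx 0.21 rz -0.09
```

View pics/t7.png

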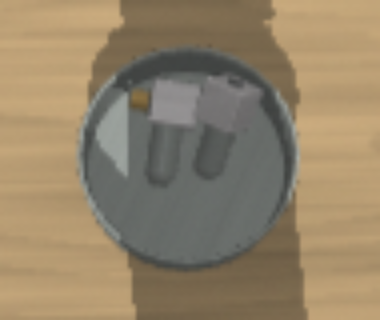

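Both tired dogs lie inside the tin, at (170,130) and (220,125), and the tin hasn't moved. Now dog F.

Call:
move_arm(series=[-0.15,0.3,0.15,0.2,0.1,-0.1,60,-0.15,0.6,0.15,0,0,0,60,0,0.7,0.05,0,0,0,60,0,0.5,0,0,0,0,60,0,0.3,0,0,0,0,60,0,0.1,0,0,0,0,60,0,0,0,0,0,0,60,0,0,0,0,0,0,60])

```text
time_s: 40.48
eef_pos: [0.5512, 0.3427, 0.0854]
ee_rot: [-0.55, 0.553, -0.441, 0.444]
force: [-0.6, 0.0, 1.0]
width: 0.06
```

```bash
python3 -c "
from dot import *
plan(.546,.3515,.055,13.1)
"
```

```text
t=40.5 p=[551.2 342.7  85.4] th=12.5 w=60.0 F=[-0.6  0.   1. ] | turn_y -0.11 shift [-0.39  1.22 -0.12] tilt_fix rx 0.01 rz 0.07
```

Call:
move_arm(series=[-0.2,0.1,-0.1,0,-0.1,0,60,-0.15,0.3,0,0,0,0,60,0,0.4,0,0,0,0,60,0,0.3,0,0,0,0,60,0,0.1,0,0,0,0,60,0,0,0,0,0,0,25,0,0,0,0,0,0,25,0,0,0,0,0,0,25,0,0,0,0,0,0,25,0,0,0,0,0,0,25,0,0,0,0,0,0,25,0,0,0,0,0,0,25,0,0,0,0,0,0,25], newtons=20)

```text
time_s: 41.57
eef_pos: [0.5461, 0.3523, 0.0547]
ee_rot: [-0.553, 0.555, -0.438, 0.441]
force: [0.1, -0.1, -0.8]
width: 0.0362
```

```bash
python3 -c "
from dot import *
f=grab('wrist')
for d in dots(f,.074,(200,200,350,340),95):print(d)
plan(.505,-.2265,.15,-6.3)
"
```

```text
(array([265.7, 296.6]), np.int32(440), array([542.7, 349.9,  74. ]))
t=41.6 p=[546.1 352.3  54.7] th=13.1 w=36.4 F=[-0.3 -1.  -1.5] | turn_y 3.88 shift [23.19 -3.81  0.91] tilt_fix rx -0.00 rz 0.06
```

36.4 mm means good. It goes to hole 1.

Call:
move_arm(series=[0,0,0,0,0,0,20,0,0,0,0,0,0,20,0,-0.5,0,0,0,0,20,0,-1,0,0,0,0,20,0,-1,0,0,0,0,20,0,-1,0,0,0.8,0,20,0,-0.7,0,0,0.9,0,20,0,0,0,0,0.9,0,20,0,0,0,0,0.8,0,20,0,0,0,0,0.3,0,20], newtons=40)

```text
time_s: 42.45
eef_pos: [0.5465, 0.3546, 0.1705]
ee_rot: [-0.473, 0.472, -0.525, 0.527]
force: [0.7, 0.5, -1.2]
width: 0.0325
```

Call:
move_arm(series=[0.5,0,0,0,0,0,20,1,-0.02,0.05,0.02,0,0,20,1,-0.02,0.05,0.02,0,0,20,1,-0.02,0.05,0.02,0,0,20,1,-0.02,0.05,0.02,0,0,20,1,-0.02,0.05,0.02,0,0,20,1,-0.02,0.05,0.02,0,0,20,1,-0.02,0.05,0.02,0,0,20,1,-0.02,0.05,0.02,0,0,20,1,-0.02,0.05,0.02,0,0,20,1,-0.02,0.05,0.02,0,0,20,1,-0.02,0.05,0.02,0,0,20,1,-0.02,0.05,0.02,0,0,20,1,-0.02,0.05,0.02,0,0,20,1,-0.02,0.05,0.02,0,0,20,1,-0.02,0.05,0.02,0,0,20,1,-0.02,0.05,0.02,0,0,20,1,-0.02,0.05,0,0,0,20,1,0,0.05,0,0,0,20,1,0,0.05,0,0,0,20])

```text
time_s: 44.12
eef_pos: [0.5104, -0.1676, 0.1795]
ee_rot: [-0.485, 0.48, -0.51, 0.524]
force: [0.6, -0.1, -1.6]
width: 0.0323
```

```bash
python3 -c "
from dot import *
plan(.505,-.2255,.11,-6.3)
"
```

```text
t=44.1 p=[ 510.4 -167.6  179.5] th=-4.0 w=32.3 F=[ 0.6 -0.1 -1.6] | turn_y 0.47 shift [2.33 2.78 0.04] tilt_fix rx -0.22 rz 0.09
```

Call:
move_arm(series=[0.6,0,0,-0.2,0.4,0.1,20,0.5,0.3,0,0,0,0,20,0.3,0.6,0,0,0,0,20,0.15,0.7,0,0,0,0,20,0.05,0.5,0,0,0,0,20,0,0.3,0,0,0,0,20,0,0,0,0,0,0,20,0,0,0,0,0,0,20])

```text
time_s: 44.78
eef_pos: [0.4974, -0.2225, 0.1141]
ee_rot: [-0.47, 0.475, -0.526, 0.526]
force: [0.5, 0.2, -0.7]
width: 0.0323
```

```bash
python3 -c "
from dot import *
held((.505,-.2268),.0067)
"
```

```text
dot tool-frame mm [  1.  -19.3  -1.5]
TCP target [ 0.5056 -0.2259]
t=44.8 p=[ 497.4 -222.3  114.2] th=-6.1 w=31.9 F=[ 0.6 -0.1 -0.6] | turn_y 0.04 shift [0.1  2.38 0.34] tilt_fix rx 0.05 rz 0.06
dot tool-frame mm [ 21.1 -19.2   4.7]
TCP target [ 0.5017 -0.2052]
t=44.8 p=[ 497.4 -222.3  114.2] th=-6.1 w=31.9 F=[ 0.6 -0.1 -0.6] | turn_y 0.04 shift [-0.7   2.38  0.09] tilt_fix rx 0.05 rz 0.06
```

Call:
move_arm(series=[0.05,0.1,0.15,0,0,0.05,20,0.05,0.15,0.1,0,0,0,20,0,0.15,0.05,0,0,0,20,0,0.1,0,0,0,0,20,0,0,0,0,0,0,20,0,0,0,0,0,0,20])

```text
time_s: 45.33
eef_pos: [0.5079, -0.2248, 0.103]
ee_rot: [-0.474, 0.473, -0.525, 0.526]
force: [-0.3, 1.3, -0.8]
width: 0.0324
```

```bash
python3 -c "
from dot import *
plan(.5056,-.2259,.0547,-6.3)
"
```

```text
t=45.3 p=[ 507.9 -224.8  103. ] th=-5.9 w=32.4 F=[-0.3  1.3 -0.8] | turn_y 0.08 shift [ 0.06  1.93 -0.09] tilt_fix rx -0.02 rz -0.00
```

Call:
move_arm(series=[0.04,0.1,-0.08,0,0.05,0,20,0,0.3,0,0,0,0,20,0,0.3,0,0,0,0,20,0,0.3,0,0,0,0,20,0,0.3,0,0,0,0,20,0,0.3,0,0,0,0,20,0,0.2,0,0,0,0,20,0,0.05,0,0,0,0,20,0,0,0,0,0,0,20])

```text
time_s: 46.08
eef_pos: [0.5062, -0.2255, 0.0551]
ee_rot: [-0.472, 0.472, -0.525, 0.528]
force: [0.2, -0.1, -0.1]
width: 0.0322
```

```bash
python3 -c "
from dot import *
plan(.5056,-.2259,.0547,-6.3)
"
```

```text
t=46.1 p=[ 506.2 -225.5   55.1] th=-6.2 w=32.2 F=[ 0.2 -0.1 -0.1] | turn_y 0.03 shift [ 0.02  0.02 -0.02] tilt_fix rx -0.04 rz 0.03
```

Call:
move_arm(series=[0,0.04,0,0,0,0,20,0,0,0,0,0,0,60,0,0,0,0,0,0,60,0,0,0,0,0,0,60,0,-0.5,0,0,0,0,60,0,-1,0,0,0,0,60,0,-1,0,0,0,0,60,0,-1,0,0,0,0,60,0,-0.5,0,0,0,0,60,0,0,0,0,0.8,0,60,0,0,0,0,0.9,0,60,0,0,0,0,0.4,0,60,0,0,0,0,0,0,60])

```text
time_s: 47.17
eef_pos: [0.5042, -0.2238, 0.1631]
ee_rot: [-0.42, 0.421, -0.568, 0.569]
force: [0.1, -0.5, -0.4]
width: 0.06
```

Call:
move_arm(series=[-0.5,0,-0.2,0,0,0,60,-1,0,-0.4,0.01,0,0,60,-1,0,-0.4,0.01,0,0,60,-1,0,-0.4,0.01,0,0,60,-1,0,-0.4,0.01,0,0,60,-1,0,-0.4,0.01,0,0,60,-1,0,-0.4,0.01,0,0,60,-1,0,-0.4,0.01,0,0,60,-1,0,-0.4,0.01,0,0,60,-1,0,-0.4,0.01,0,0,60,-1,0,-0.4,0.01,0,0,60,-1,0,-0.4,0.01,0,0,60,-1,0,-0.4,0.01,0,0,60,-1,0,-0.4,0.01,0,0,60,-1,0,-0.4,0.01,0,0,60,-1,0,-0.4,0.01,0,0,60,-1,0,-0.4,0,0,0,60,-1,0,-0.4,0,0,0,60,-0.8,0,-0.3,0,0,0,60,-0.5,0,-0.2,0,0,0,60], newtons=20)

```text
time_s: 48.83
eef_pos: [0.4516, 0.2965, 0.1631]
ee_rot: [-0.424, 0.426, -0.562, 0.569]
force: [0.4, -0.9, -0.8]
width: 0.0602
```

```bash
python3 -c "
from dot import *
plan(.462,.3538,.1,-17.1)
"
```

```text
t=48.8 p=[451.6 296.5 163.1] th=-16.2 w=60.2 F=[ 0.4 -0.9 -0.8] | turn_y 0.19 shift [-2.31  2.53 -0.27] tilt_fix rx -0.07 rz 0.10
```

Call:
move_arm(series=[-0.6,0.2,0,0,0.15,0.1,60,-0.6,0.4,-0.1,0,0,0,60,-0.4,0.5,-0.1,0,0,0,60,-0.2,0.5,0,0,0,0,60,-0.1,0.4,0,0,0,0,60,0,0.2,0,0,0,0,60,0,0,0,0,0,0,60,0,0,0,0,0,0,60])

```text
time_s: 49.5
eef_pos: [0.4573, 0.348, 0.1042]
ee_rot: [-0.424, 0.424, -0.565, 0.567]
force: [0.9, -0.2, -0.3]
width: 0.0601
```

```bash
python3 -c "
from dot import *
f=grab('wrist')
for d in dots(f,.074,(150,0,560,340),95):print(d)
plan(.462,.3538,.055,-17.1)
"
```

```text
(array([271.4, 234.9]), np.int32(252), array([457.6, 355. ,  74. ]))
(array([424.1, 277.3]), np.int32(821), array([532.1, 306.7,  74. ]))
t=49.5 p=[457.4 347.7 104.3] th=-16.3 w=60.2 F=[-0.5 -1.1 -0.3] | turn_y 0.17 shift [-0.29  1.97  0.1 ] tilt_fix rx -0.03 rz 0.03
```

Call:
move_arm(series=[-0.15,0.2,0.05,0,0.1,0,60,-0.1,0.4,0.05,0,0,0,60,0,0.5,0,0,0,0,60,0,0.5,0,0,0,0,60,0,0.2,0,0,0,0,60,0,0.05,0,0,0,0,60,0,0,0,0,0,0,60])

```text
time_s: 50.13
eef_pos: [0.4652, 0.3523, 0.0561]
ee_rot: [-0.422, 0.419, -0.567, 0.57]
force: [-0.7, 1.3, -0.8]
width: 0.0596
```

```bash
python3 -c "
from dot import *
plan(.462,.3538,.055,-17.1)
"
```

```text
t=50.1 p=[465.2 352.3  56.1] th=-17.1 w=59.6 F=[-0.7  1.3 -0.8] | turn_y 0.01 shift [-0.02  0.04 -0.14] tilt_fix rx -0.07 rz -0.00
```

Call:
move_arm(series=[0,0.04,-0.12,0,0,0,50,0,0,0,0,0,0,25,0,0,0,0,0,0,25,0,0,0,0,0,0,25,0,0,0,0,0,0,25,0,0,0,0,0,0,25,0,0,0,0,0,0,25,0,0,0,0,0,0,25,0,0,0,0,0,0,25], newtons=20)

```text
time_s: 50.88
eef_pos: [0.4597, 0.3553, 0.058]
ee_rot: [-0.422, 0.419, -0.568, 0.569]
force: [-0.6, -0.6, -0.6]
width: 0.0295
```

```bash
python3 -c "
from dot import *
plan(.512,-.1645,.15,-6.3)
"
```

```text
t=50.9 p=[459.7 355.3  58. ] th=-17.0 w=29.5 F=[-0.6 -0.6 -0.6] | turn_y -2.13 shift [20.44 -3.68  4.36] tilt_fix rx -0.04 rz -0.03
```

29.5 mm means tired: the third one for the tin.

Call:
move_arm(series=[0,0,0,0,0,0,20,0,-0.5,0,0,0,0,20,0,-1,0,0,0,0,20,0,-1,0,0,0,0,20,0,-1,0,0,-0.8,0,20,0,-0.8,0,0,-0.9,0,20,0,0,0,0,-0.9,0,20,0,0,0,0,-0.7,0,20,0,0,0,0,0,0,20], newtons=40)

```text
time_s: 51.63
eef_pos: [0.4605, 0.3544, 0.1762]
ee_rot: [0.503, -0.499, 0.497, -0.501]
force: [0.8, -0.1, -1.4]
width: 0.0278
```

Call:
move_arm(series=[0.5,0,0.2,0,0,0,20,1,0,0.5,0,0,0,20,1,0,0.5,0,0,0,20,1,0,0.5,0,0,0,20,1,0,0.5,0,0,0,20,1,0,0.5,0,0,0,20,1,0,0.5,0,0,0,20,1,0,0.5,0,0,0,20,1,0,0.5,0,0,0,20,1,0,0.5,0,0,0,20,1,0,0.5,0,0,0,20,1,0,0.4,0,0,0,20,0.9,0,0.4,0,0,0,20,0.6,0,0.2,0,0,0,20,0.3,0,0.1,0,0,0,20,0.1,0,0,0,0,0,20,0,0,0,0,0,0,20,0,0,0,0,0,0,20])

```text
time_s: 53.13
eef_pos: [0.6214, 0.0013, 0.1811]
ee_rot: [-0.496, 0.492, -0.505, 0.508]
force: [-0.1, 1.1, -1.2]
width: 0.0279
```

```bash
python3 -c "
from dot import *
plan(.632,-.01,.11,0)
"
```

```text
t=53.1 p=[621.4   1.3 181.1] th=-1.4 w=27.9 F=[-0.1  1.1 -1.2] | turn_y -0.28 shift [0.45 2.84 0.42] tilt_fix rx -0.08 rz -0.01
```

Call:
move_arm(series=[0.1,0.2,0.1,0,0,0,20,0.15,0.5,0.1,0,0,0,20,0.1,0.6,0.1,0,0,0,20,0,0.5,0,0,0,0,20,0,0.3,0,0,0,0,20,0,0,0,-0.7,0,0,20,0,0,0,-0.9,0,0,20,0,0,0,-0.9,0,0,20,0,0,0,-0.9,0,0,20,0,0,0,-0.4,0,0,20,0,0,0,0,0,0,20,0,0,0,0,0,0,20])

```text
time_s: 54.13
eef_pos: [0.6225, 0.0001, 0.1134]
ee_rot: [0.403, -0.577, 0.584, -0.406]
force: [-1.0, 1.3, -1.3]
width: 0.0282
```

```bash
python3 -c "
from dot import *
plan(.632,-.01,.072)
f=grab('wrist','w8')
print(proj(f,[[.641,-.01,.045],[.577,-.01,.045],[.705,-.01,.045]]))
"
```

```text
t=54.1 p=[6.225e+02 1.000e-01 1.134e+02] th=-0.5 w=28.2 F=[-1.   1.3 -1.3] | turn_y -0.00 shift [0.4  1.66 0.38] tilt_fix rx 3.97 rz -0.03
[[341.74879287 244.51915968]
 [248.24554144 233.35332838]
 [454.12890476 257.73549045]]
```

View pics/w8.png

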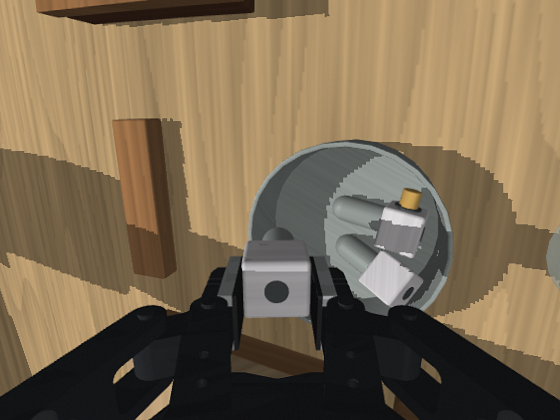

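The picture shows the tin with two dogs at (385,240) and its -x half free, the held dog above it with the tip to -x, and the rail flat on the bench at (145,200).

Call:
move_arm(series=[0.1,0.2,0.2,0,0,0,20,0.1,0.4,0.25,0,0,0,20,0.1,0.4,0.25,0,0,0,20,0,0.3,0.2,0,0,0,20,0,0.05,0,0,0,0,20,0,0,0,0,0,0,20,0,0,0,0,0,0,45,0,0,0,0,0,0,45,0,0,0,0,0,0,45,0,0,0,0,0,0,45,0,-0.8,0,0,0,0,50,0,-1,0,0,0,0,55,0,-1,0,0,0,0,60,0,-1,0,0,0,0,60,0,-1,0,0,0,0,60,0,0,0,0.9,0,0,60,0,0,0,0.9,0,0,60,0,0,0,0.9,0,0,60,0,0,0,0.9,0,0,60,0,0,0,0.2,0,0,60])

```text
time_s: 55.85
eef_pos: [0.6786, -0.006, 0.1951]
ee_rot: [0.501, -0.495, 0.503, -0.502]
force: [-0.7, 0.8, 1.0]
width: 0.0601
```

Call:
move_arm(series=[0,0,-0.5,0,0,0,60,0,0,-1,0,0,0,60,0,0,-1,0,0,0,60,0,0,-1,0,0,0,60,0,0,-1,0,0,0,60,0,0,-1,0,0,0,60,0,0,-1,0,0,0,60,0,0,-0.5,0,0,0,60,0,0,0,0,0,0,60,0,0,0,0,0,0,60])

```text
time_s: 56.68
eef_pos: [0.495, -0.0032, 0.201]
ee_rot: [-0.504, 0.493, -0.498, 0.505]
force: [1.0, 0.3, 0.5]
width: 0.0599
```

```bash
python3 -c "
from dot import *
plan(.45,-.01,.17,0);tin()
f=grab('top'); im=f['pixels'][:,:,::-1]
cv2.imwrite('pics/t9.png',cv2.resize(im[140:300,95:475],None,fx=2.1,fy=2.1,interpolation=cv2.INTER_CUBIC))
X=cloud(f)[155:235,235:328].reshape(-1,3); c=np.array([.641,-.01]); m=np.hypot(*(X[:,:2]-c).T)<.058
print('max z in tin',np.nanmax(X[m,2]))
R=cloud(f)[215:,225:325].reshape(-1,3);R=R[(R[:,2]>.012)&(R[:,2]<.026)&(R[:,0]<.5)];print('rail z',np.median(R[:,2]),R[:,:2].min(0),R[:,:2].max(0),len(R))
"
```

```text
t=56.7 p=[495.   -3.2 201. ] th=-0.4 w=59.9 F=[1.  0.3 0.5] | turn_y -0.08 shift [ 0.27  1.24 -1.8 ] tilt_fix rx -0.20 rz -0.05
tin ((642.6810913085938, -8.406571388244629), 63.59362030029297) 365
max z in tin 0.06364033220425368
rail z 0.019268747440932665 [0.44257067 0.03185859] [0.47686965 0.0658762 ] 152
```

View pics/t9.png

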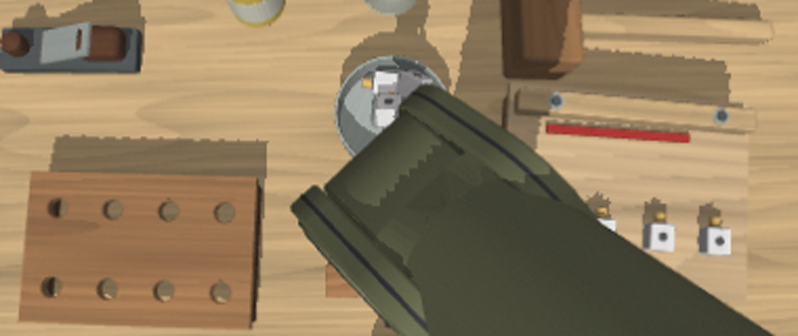

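The stand is empty, three dogs show on the board, and the arm hides part of the tin. I'll move it aside for a final check.

Call:
move_arm(series=[-0.5,0,0,0,0,0,60,-1,0,0,0,0,0,60,-1,0,0,0,0,0,60,-1,0,0,0,0,0,60,-1,0,0,0,0,0,60,-1,0,0,0,0,0,60,-1,0,0,0,0,0,60,-1,0,0,0,0,0,60,-1,0,0,0,0,0,60,-0.6,0,0,0,0,0,60,-0.2,0,0,0,0,0,60,0,0,0,0,0,0,60,0,0,0,0,0,0,60])

```text
time_s: 57.87
eef_pos: [0.5174, 0.2455, 0.2014]
ee_rot: [-0.506, 0.482, -0.503, 0.509]
force: [-0.1, -0.6, -0.4]
width: 0.0603
```

```bash
python3 -c "
from dot import *
tin()
f=grab('top'); im=f['pixels'][:,:,::-1]
a=cv2.resize(im[155:235,235:330],(475,400),interpolation=cv2.INTER_CUBIC)
b=cv2.resize(im[215:295,325:390+75],(320,183)); b=cv2.resize(im[160:300,325:455],(325,400)) if 0 else cv2.resize(im[225:275,330:460],(325,125)); 
cv2.imwrite('pics/t10.png',np.hstack([a,np.vstack([b,cv2.resize(grab('side')['pixels'][130:240,230:380,::-1],(325,275))])]))
C=cloud(f);X=C[155:235,235:328].reshape(-1,3); m=np.hypot(*(X[:,:2]-[.641,-.01]).T)<.055
print('max z in tin',np.nanmax(X[m,2]))
for u,v in((253,305),(335,313)): print('head z',C[150+v//3-3,325+u//3][2])
for h in((.5050,-.2268),(.4984,-.2883),(.4917,-.3499)):
  d=np.hypot(*(C[...,:2]-h).transpose(2,0,1))<.008; print('head z near hole',np.nanmedian(C[d][:,2]))
R=C[215:,225:335].reshape(-1,3);R=R[(R[:,2]>.012)&(R[:,2]<.026)&(R[:,0]<.52)];print('rail z',np.median(R[:,2]),cv2.minAreaRect((R[:,:2]*1000).astype(np.float32)))
for d in dots(f,.074,(330,220,460,280),95,6):print(d)
"
```

```text
tin ((640.4530029296875, -9.912774085998535), 63.986019134521484) 312
max z in tin 0.06443293703289711
head z 0.07461858154541609
head z 0.07107618818633143
head z near hole 0.0733895294735248
head z near hole 0.07379953226820454
head z near hole 0.07328583807225132
rail z 0.019148859419152328 ((467.28619384765625, -32.32579040527344), (62.13578796386719, 201.1223907470703), 12.879961967468262)
```

View pics/t10.png

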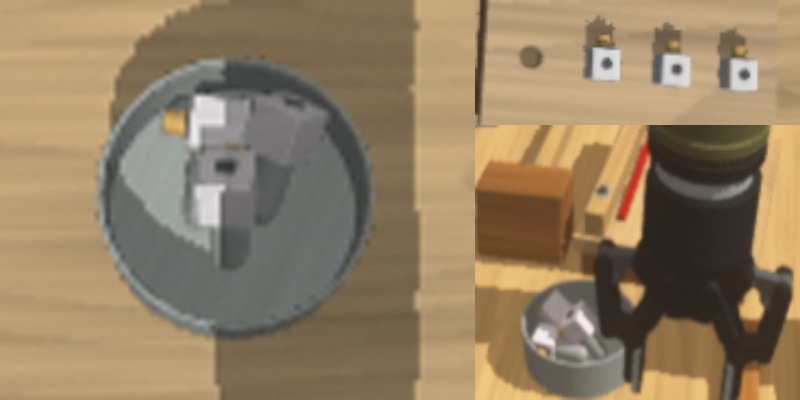

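All three tired dogs lie within the tin and it stands level, three dogs are seated on the board facing the fence, and the rail is flat. I'm handing in.

```bash
python3 -c "
from rig import ctrl
print(ctrl.finish_job())"
```

```text
the job is handed in; nothing more can be done
None
```

The rail is off the board and flat on the bench. All six dogs present are sorted: three good ones in the board and three tired ones in the tin. I handed the job in at about 58 s; no verdict is reported.

- **Sorting:** at a 20 N squeeze, three dogs stopped at 36.4–36.6 mm over all (good). The other three went in to 29.5–30.0 mm (tired).
- **Good dogs:** they stand in holes 1, 2 and 3, plungers towards the fence. Head tops measure 73–74 mm, where 74 mm is fully seated.
- **Tired dogs:** all three lie inside the tin, which still stands at its starting place. Their highest point is 64 mm.
- **Rail:** its top measures 19 mm, so it lies flat.
- **Bystanders:** the pencil, mallet and plane showed no movement in the last pictures. I did not measure the bystanders, and the last pictures show little of the glue bottle and screw jar.

Two of the last checks gave no useful result:
- The fit for the rail's outline took in other points and came out too large (62 × 201 mm), so I relied on its height and the pictures.
- The automatic search for the seated dogs' centres in the top view found none. Their fit therefore rests on the pictures, the head heights and insertion with no significant resistance.

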